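# Load a mallet head into the spring-gated marking jig and spot its handle hole

### The arm

A 7-joint arm with a two-finger parallel gripper is mounted at the origin on a cart in front of the work surface, level with it; the furniture and walls round the work are solid. World frame = base frame: x ahead of the robot, y to its left, z up, the work surface at z = 0. Lengths are in mm, angles in rad, forces in N, time in s.
With the tool pointing down it reaches from about 350 to 775 mm from the base axis. Payload 3.1 kg.
Tool frame: the origin (TCP) lies between the finger pads; the fingertips stand 17 mm ahead of it and the grasp point (between the pads) lies 2 mm behind it (r.nose_length is the distance from the TCP to the fingertips, in mm); x points along the fingers, y is the direction in which the jaws open and shut, and the axes are right-handed (so a half turn about x gives the same grasp; the last joint's range is limited). The gripper opens to 85 mm and grips with 20 to 120 N. Pads are 22 mm wide; open, the fingers measure 114 mm over their backs; the gripper's body (76 mm by 85 mm) begins 54 mm behind the grasp point. The pads swing forward as they close: fully open they stand 13 mm farther back than shut.
Start: joints at [1.294, 0.311, 0.014, 1.512, -0.004, 1.319, -0.027], TCP at [127.989, -534.916, 248.304] pointing down, gripper open.
Joint ranges: [-2.7, 2.7], [-0.3, 1.91], [-1.27, 1.3], [0.12, 2.57], [-1.44, 4.58], [0.2, 2.03], [-3.05, 3.05]. Speed limits (rad/s): [2.79, 2.79, 3.14, 3.14, 3.14, 3.14, 3.14].

### API

Orientations are given as a unit quaternion [x, y, z, w].
In Python, from workcell import r gives the robot as it stands.
- The arm moves only by the shell command python3 -m pendant 'ROWS' [OPENING]. ROWS is JSON, a list of rows, each a list of 6 numbers: the shift along the tool's x, y, z in mm, then the turn, a rotation vector about the tool's x, y, z in rad. A call has exactly 5 rows; each row is the pose to reach, as a shift and turn from the pose commanded when the call began, along the tool's axes at that moment; what a row does not reach only later rows make up. A row lasts 1/12 s, in which the tool goes at most 41.7 mm and 7.16 degrees, less where a joint would pass 70% of its speed; a pose out of reach is approached as far as the arm can. A call with a gripper value outside its range is refused whole. OPENING is the opening, from 0 (shut) to 1 (fully open), set as the call begins (- or left out, the last holds). The fingers move at their own pace and stop on an object; the grip force is fixed at half the most. Time passes only in rows, so rows that repeat a pose let the fingers close, or fill a call up. It gives the time, the measured TCP pose, the force and the opening at its end, in the units of the state.
- r.state(): the state, without advancing time (a new reading comes with each control period).
- r.capture(name): name is "scene" or "top"; returns a dict with "pixels" (420x560x3 uint8, red, green, blue), "K" (3x3 intrinsics, pixels), "dist_coeffs" ([k1, k2, p1, p2, k3] as OpenCV has them; the pictures are not rectified), "rvec" (rotation vector, rad) and "tvec" (3), from world to camera coordinates, as OpenCV has them. Camera axes: x right, y down, z forward; pixel columns grow to the right and rows downward; lengths in mm; the calibration is good to about 2 mm. A picture is of the moment at which its call begins. There is no depth.
- r.hand_in(): hands the job in, once; it reports no verdict.
The state is a dict: "t": time; "joint_pos": joint angles; "joint_velocities": joint speeds; "effort": joint torques, N m; "ee_pos": TCP position; "tcp_rot": TCP orientation; "contact_force": force on the tool from outside, world axes, zero at the start; "wrist_torque": the same for the moment, N m; "finger_gap": opening from 0.0 (shut) to 1.0 (fully open).
Only numpy, scipy, OpenCV 4.12 (cv2) and the standard library are available. Lean on these libraries where they do the work, as an engineer would, in place of code of your own. Each camera call takes 0.05 s, during which the arm holds its last target.

### The job

Take the loose wooden wedge off the marking jig and lay it down elsewhere on the bench, then load the mallet-head blank, pencil cross up: push the brass spring gate back with the blank's far end, keep it back while you lower the near end behind the fixed steel stop, and let go so that the gate closes on the blank and holds it flat on the bed. Then push the red cap of the centre punch straight down until its spring snaps on the blank, and let the punch rise again. Leave the other things on the bench where they are.

Things in the scene. Friction and masses are not known exactly. Their poses are not given: they have to be found in the camera images.
- bed (a point): the marking jig, fixed to the bench: this point is the middle of the top of its raised wooden bed (36 mm wide, top 35 mm above the bench), straight under the punch. x runs along the bed in the loading direction, from the fixed stop to the spring gate; z is up. The jig's plywood board, 15 mm thick, covers x -108 to 128 and y -84 to 58 mm in this frame
- cheeks (a point): middle of the bed where the two wooden guide cheeks begin to run straight, 15 mm beyond the bed's middle: they stand 26 mm higher than the bed, inner faces 51 mm apart from here to 44 mm farther on, and flare open over the 24 mm before this point (84 mm wide over their outsides)
- guide_head (a point): underside of the punch's grey guide head, 36 mm square, over the bed's middle: 99 mm above the bed, 26 mm high. Its arm goes to a 20 mm column at x 30, y -62 mm of the bed's frame, 185 mm high. No gripper fits straight above the work here: load with the tool leaning back 20 to 40 degrees toward the stop's end of the bed (-x) and grip the blank near its stop end
- stop (a point): the fixed dark steel stop at the near (loading) end of the bed, 40 mm wide, 14 mm thick and 16 mm higher than the bed: this point is the middle of its top edge on the side that faces the gate, 65 mm before the bed's middle
- gate_pin (a point): the level pin of the brass spring gate at the far end of the bed, 3 mm above the bed and 75 mm beyond its middle. The gate is a flap 40 mm wide and 60 mm high, with a rounded lip near its top that points toward the stop and a slanted thumb tab above
- gate (a joint): angle of the spring gate, rad: 0 = empty, leaning toward the stop; grows as it is pushed away from the stop, to 0.9 at most. At 0.16 it stands upright, its face 130 mm from the stop and its lip 7 mm over the end of a seated blank and 5 mm above it: so it holds the blank. The spring pushes back with 6 to 10 N at the lip
- punch (a joint): the centre punch sliding upright in the guide head: 0 = up, grows as it is pushed down, m, 0.041 at most; a light return spring (3 to 6 N) lifts it again. Its tip starts 28 mm above the top of a seated blank
- punch_nose (a joint): how far the work has pressed the punch's nose back into the punch, m: 0 = out, 0.009 = fully in. The hidden spring's force climbs to about 13 N at 3 mm and then collapses to 2 N (the snap, which counts past 6 mm). With a seated blank the cap thus goes down 28 mm freely, then up to 9 mm against the spring, 37 mm in all
- punch_cap (a point): middle of the top of the punch's round red cap, 30 mm across, 223 mm above the bench when up; push it straight down
- head_blank: the mallet-head blank: a squared block of light wood, 130 mm long (x) x 48 mm wide (y) x 46 mm high (z), about 0.2 kg, with dark red waxed ends and two thin pencil lines crossing in the middle of its top. It lies flat on the bench, its length roughly across the robot's view (along world y). Origin: centre of its underside; either end may go first
- wedge: a loose wooden wedge, 88 mm long (x) x 43 mm wide (y), 26 mm high at its thick end and a few mm at its thin end, 35 g, lying flat on the bed of the jig between stop and cheeks, along the bed. Origin: centre of its underside; the thick end is at -x, toward the stop. It may be laid anywhere on the bench off the jig, also across the steel bars (up to 13 mm high) that lie on it
- tape_measure: bystander: yellow tape measure, 89 x 80 x 32 mm, lying flat
- finished_mallet: bystander: finished wooden mallet standing on its head (105 x 68 x 62 mm) on the bar stock, shaft up to 276 mm above the bench
- oil_can: bystander: green oil can, 72 mm across, standing behind the jig, spout up to 167 mm above the bench
- cup_blank: bystander: flat eight-sided wood blank, 70 mm across, 31 mm high
- bud_vase: bystander: dark turned vase, 60 mm across, 116 mm high
- abrasive_roll: bystander: standing roll of brown abrasive, 74 x 59 mm, 50 mm high
- bar_stock (a point): a point on top of the steel bars that lie side by side on the bench, right of the blank and running away from the robot (up to 13 mm high, 43 mm apart): the bench is free of other things for 90 mm round it, so the wedge can be laid here, across the bars

How it is judged:
By the outcome, as a careful person would: the job done as asked, in the order asked, and still so for the second after the job is handed in, with the robot touching nothing.
It also fails if it takes over 58 s, if anything falls off the work surface, if the arm or the gripper's body presses on something with over 40 N, if the wrist force passes 120 N, or if a joint passes its speed limit or range.

## Working session

There is one attempt and no reset: what is moved stays moved. The work goes in short steps, Python scripts to look and compute and a shell command to move; the robot and the scene stay as the last step left them, time stands still between calls to the robot, and variables do not carry over. Pictures are saved under pics/ and viewed, and the job is handed in when it is done.

```bash
ls; mkdir -p pics; python3 - <<'E'
from workcell import r
import cv2
print(r.state(), r.nose_length)
for n in ("scene","top"):
    c=r.capture(n); cv2.imwrite(f"pics/{n}0.png",cv2.resize(c["pixels"][:,:,::-1],(800,600),interpolation=cv2.INTER_CUBIC))
    print(c["K"],c["dist_coeffs"],c["rvec"],c["tvec"])
E
```

```text
pics
{'t': 0.0, 'joint_pos': array([ 1.29433775,  0.31174844,  0.013978  ,  1.51306431, -0.0044025 ,
        1.3192285 , -0.0272118 ]), 'joint_velocities': array([ 0.00030556,  0.00049224, -0.00023651, -0.0003144 ,  0.0009291 ,
       -0.00050425,  0.00026945]), 'effort': array([ 3.94516974e-04, -3.79910731e+01,  1.45898229e-01, -2.30590689e+01,
        1.21614971e-02,  1.34922386e-02, -3.43800968e-05]), 'ee_pos': array([ 127.79145922, -534.22465362,  247.20559483]), 'tcp_rot': array([-0.70210513, -0.08368097,  0.70236971, -0.0819919 ]), 'contact_force': array([-0.18476421, -0.34413855,  0.06610024]), 'wrist_torque': array([-0.02937576,  0.02937533,  0.00104913]), 'finger_gap': 1.0035672341400808} 17.0
[[472.90950381   0.         273.45357129]
 [  0.         472.90950381 214.88868441]
 [  0.           0.           1.        ]] [0.01604068 0.         0.         0.         0.        ] [ 0.94404978 -2.06504638  1.3620455 ] [ 361.21665685  296.90664133 1010.51162818]
[[421.71690638   0.         275.65384403]
 [  0.         421.71690638 202.54342778]
 [  0.           0.           1.        ]] [-0.01218213  0.          0.          0.          0.        ] [ 2.17965425 -2.12870385  0.14612328] [   6.62455538  555.78212565 1524.0120747 ]
```

View pics/scene0.png

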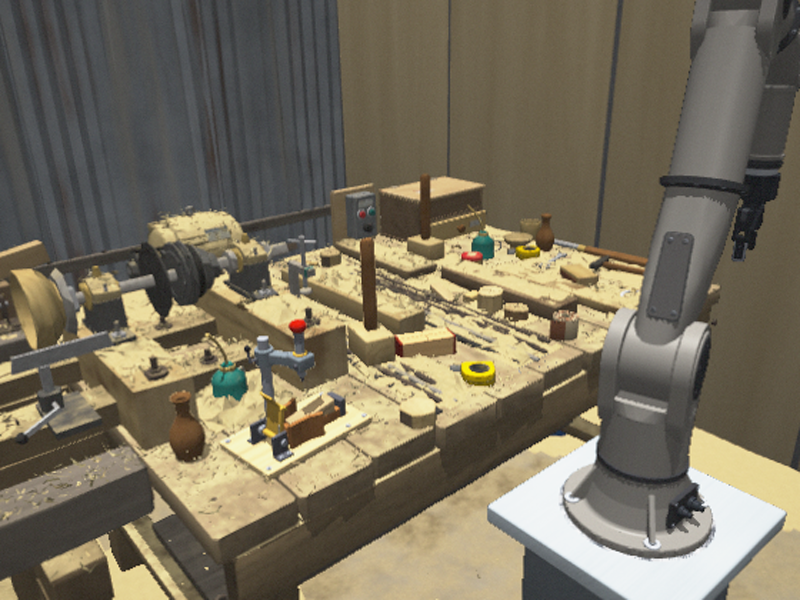

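View pics/top0.png

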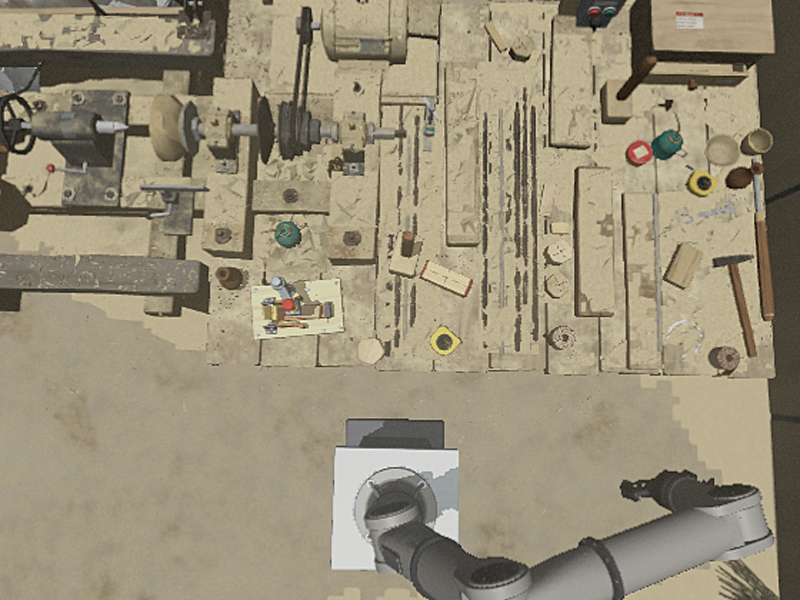

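The scene image shows the jig at about (290,410), the blank at (425,343) and the mallet behind it. The top image shows the jig at (298,308), the blank at (447,279), and the steel bars at (490–535,90–350). Next I'll make enlarged crops.

```bash
cat > h.py <<'E'
import numpy as np, cv2
from workcell import r
from scipy.spatial.transform import Rotation as R
def cap(n): return r.capture(n)
def proj(c,P): 
    return cv2.projectPoints(np.array(P,float).reshape(-1,1,3),np.array(c["rvec"],float),np.array(c["tvec"],float),c["K"],np.array(c["dist_coeffs"],float))[0][:,0]
def back(c,uv,z):
    uv=np.array(uv,float).reshape(-1,1,2); n=cv2.undistortPoints(uv,c["K"],np.array(c["dist_coeffs"],float))[:,0]
    M=cv2.Rodrigues(np.array(c["rvec"],float))[0]; t=np.array(c["tvec"],float).ravel()
    o=-M.T@t; d=np.c_[n,np.ones(len(n))]@M
    s=(z-o[2])/d[:,2]; return o+s[:,None]*d
def crop(c,x0,y0,w,h,f,name,grid=10):
    im=c["pixels"][y0:y0+h,x0:x0+w,::-1]; im=cv2.resize(np.ascontiguousarray(im),None,fx=f,fy=f,interpolation=cv2.INTER_CUBIC)
    if grid:
        for u in range((x0//grid+1)*grid,x0+w,grid):
            cv2.line(im,((u-x0)*f,0),((u-x0)*f,5),(0,0,255),1); cv2.putText(im,str(u),((u-x0)*f-10,16),0,.35,(0,0,255),1)
        for v in range((y0//grid+1)*grid,y0+h,grid):
            cv2.line(im,(0,(v-y0)*f),(5,(v-y0)*f),(0,0,255),1); cv2.putText(im,str(v),(7,(v-y0)*f+4),0,.35,(0,0,255),1)
    cv2.imwrite("pics/"+name,im)
E
python3 - <<'E'
from h import *
c=cap("top"); crop(c,170,185,80,60,10,"t_jig.png"); crop(c,260,150,80,60,10,"t_blank.png")
c=cap("scene"); crop(c,140,215,133,100,6,"s_jig.png"); crop(c,230,210,120,90,6,"s_blank.png")
E
```

```text
(no output)
```

View pics/t_jig.png

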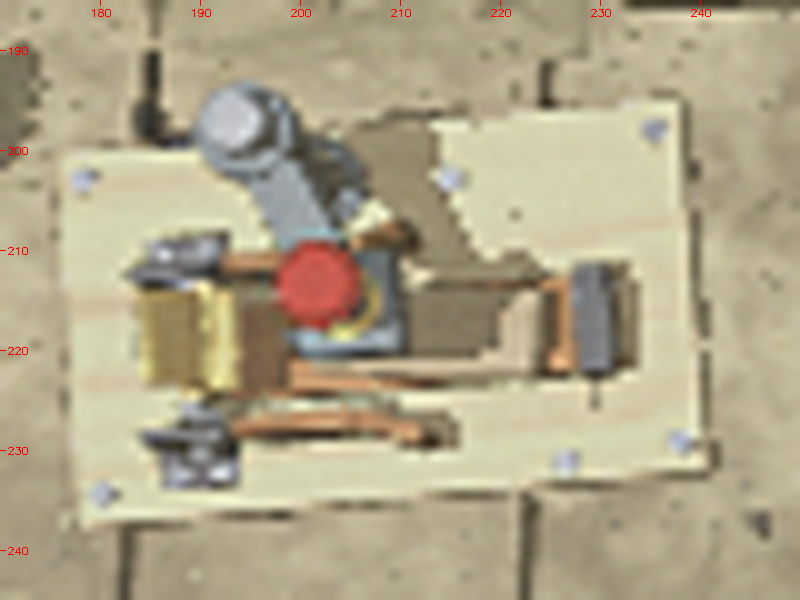

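View pics/t_blank.png

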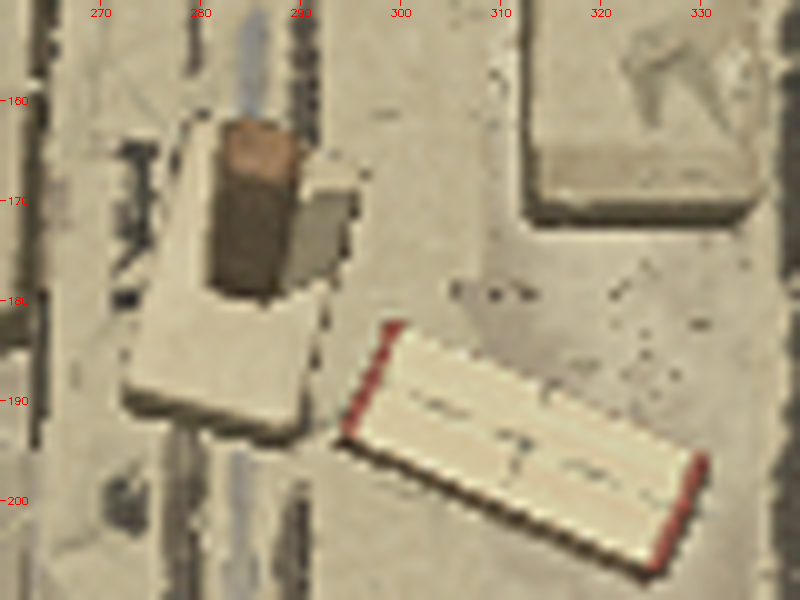

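View pics/s_jig.png

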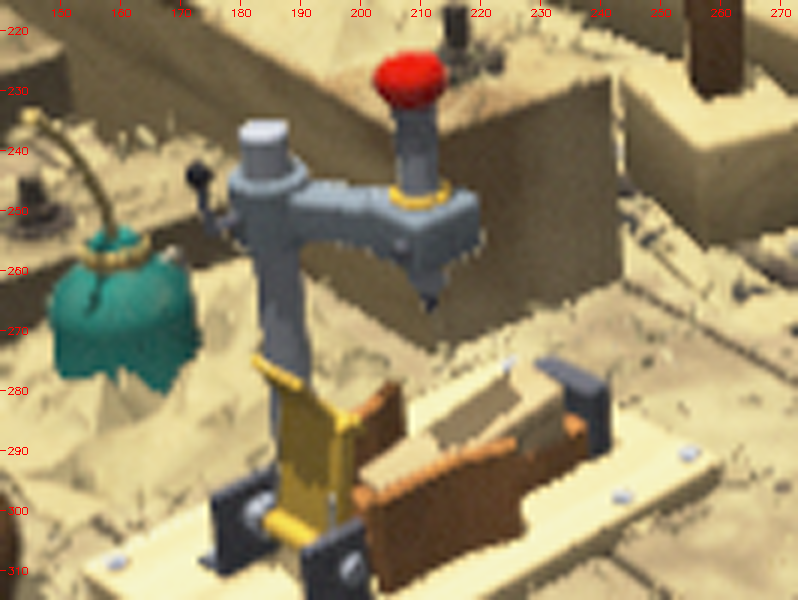

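View pics/s_blank.png

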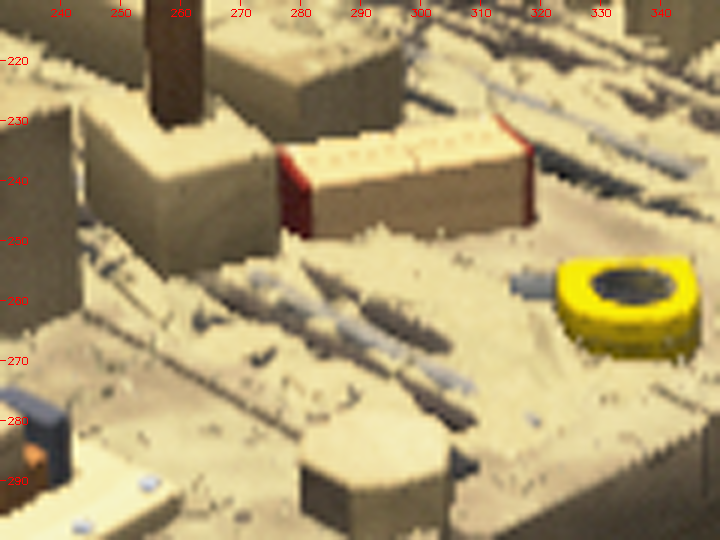

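The top crop gives these pixel positions: board corners at (176,200), (238,195), (241.5,231.5), (178,237), cap at (202,213.5), stop top at about (229,217). Blank top corners are at (299.5,182.5), (330.5,195.5), (326,207), (294.5,193.5). The jig's x axis runs left in the top picture, which is +y. I'll fit poses next.

```bash
cat > fit.py <<'E'
from h import *
from scipy.optimize import least_squares
def pose(p,P):
    x,y,a=p; c,s=np.cos(a),np.sin(a); P=np.array(P,float); return np.c_[x+c*P[:,0]-s*P[:,1],y+s*P[:,0]+c*P[:,1],P[:,2]]
def fit(c,P,uv,p0):
    f=lambda p:(proj(c,pose(p,P))-uv).ravel()
    s=least_squares(f,p0,x_scale=[10,10,.05],loss='soft_l1'); return s.x,f(s.x).reshape(-1,2)
E
python3 - <<'E'
from fit import *
c=cap("top"); s=cap("scene")
# jig frame with z from bench
P=[(128,-84,15),(-108,-84,15),(-108,58,15),(128,58,15),(0,0,223)]
uv=np.array([(176,200),(238,195),(241.2,231.7),(178,237.2),(202,213.5)])-0.0
p,e=fit(c,P,uv,[450,150,1.57]); print(p,e.round(1).tolist())
Pb=[(65,-24,46),(-65,-24,46),(-65,24,46),(65,24,46)]
ub=np.array([(299.5,182.3),(330.8,195.3),(326,207),(294.2,194)])
q,e=fit(c,Pb,ub,[550,-50,1.2]); print(q,e.round(1).tolist())
np.save("p.npy",np.array([p,q]))
print(proj(s,pose(p,P)).round(1).tolist(), proj(s,pose(q,Pb)).round(1).tolist())
print(c["pixels"].shape)
crop(s,140,255,140,100,5,"s_jig2.png")
E
```

```text
[490.02651717 258.51384766   1.68042905] [[-0.2, -0.1], [0.4, -0.4], [0.1, 0.5], [-0.1, 0.4], [-0.1, -0.3]]
[ 586.98962817 -115.79164937    1.19786226] [[-0.7, -0.3], [0.5, 0.1], [0.5, 0.3], [-0.4, -0.2]]
[[152.0, 308.1], [224.5, 272.5], [260.0, 290.3], [186.6, 331.5], [207.4, 224.3]] [[274.4, 234.3], [312.8, 228.0], [318.8, 233.9], [279.5, 240.5]]
(420, 560, 3)
```

View pics/s_jig2.png

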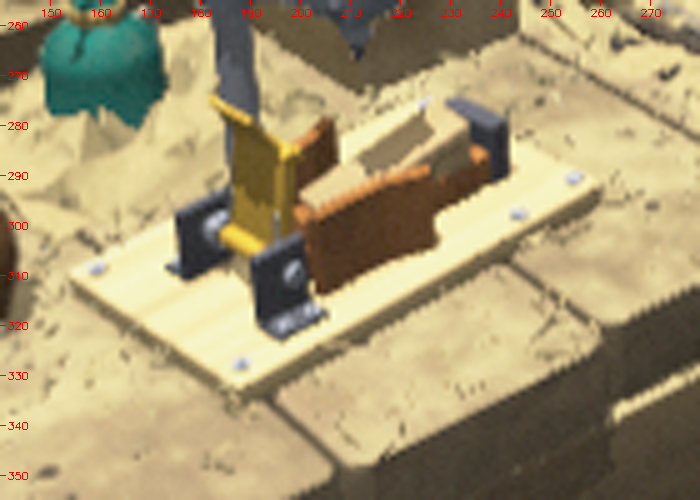

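```bash
cat >> fit.py <<'E'
def jfit(data,p0):
    f=lambda p:np.concatenate([((proj(c,pose(p,P))-np.array(uv)+.45)*k).ravel() for c,P,uv,k in data])
    s=least_squares(f,p0,x_scale=[10,10,.05],loss='soft_l1'); return s.x,f(s.x).reshape(-1,2)
E
python3 - <<'E'
from fit import *
c=cap("top"); s=cap("scene")
P=[(128,-84,15),(-108,-84,15),(-108,58,15),(128,58,15),(0,0,223)]
uv=[(176,200),(238,195),(241.2,231.7),(178,237.2),(202,213.5)]
Ps=[(128,-84,15),(-108,58,15),(128,58,15),(0,0,223)]
us=[(154,310.5),(260.5,291.7),(187.3,333.3),(211,226.3)]
for d in ([(c,P,uv,1)],[(s,Ps,us,1)],[(c,P,uv,1),(s,Ps,us,1)]):
    p,e=jfit(d,[450,250,1.6]); print(p.round(3),e.round(1).tolist())
Pb=[(65,-24,46),(-65,-24,46),(-65,24,46),(65,24,46)]
ub=[(299.8,182.3),(330.8,195.5),(326,207.3),(294.4,193.8)]
Pb2=Pb+[(65,24,0),(-65,24,0)]
us2=[(277.5,234.7),(312.5,229),(318.8,235),(282,241.3),(281.8,250),(318.8,247.3)]
for d in ([(c,Pb,ub,1)],[(s,Pb2,us2,1)],[(c,Pb,ub,1),(s,Pb2,us2,1)]):
    q,e=jfit(d,[580,-110,1.2]); print(q.round(3),e.round(1).tolist())
np.save("p.npy",np.array([p,q]))
E
```

```text
[491.618 260.21    1.68 ] [[-0.2, -0.1], [0.5, -0.4], [0.1, 0.5], [-0.1, 0.4], [-0.2, -0.3]]
[482.562 259.719   1.678] [[-0.6, -0.6], [1.4, 0.4], [0.8, 0.3], [-1.8, -0.5]]
[488.48  259.408   1.686] [[-0.2, 0.9], [0.5, 0.3], [0.4, 1.2], [0.2, 1.5], [0.0, 0.6], [-1.6, -1.4], [-0.0, -0.7], [0.0, -0.9], [-3.1, -1.3]]
[ 588.378 -114.586    1.186] [[-0.8, -0.4], [0.7, 0.2], [0.5, 0.3], [-0.4, -0.1]]
[ 586.131 -117.563    1.245] [[-2.0, 0.4], [0.6, -0.9], [0.9, -1.2], [-0.7, -0.1], [-0.3, 4.7], [0.8, -0.3]]
[ 587.293 -116.453    1.205] [[-0.5, 0.2], [1.2, 0.2], [1.2, 0.3], [0.1, 0.5], [-2.5, 0.0], [0.7, -0.7], [0.5, -0.8], [-1.9, -0.4], [-1.4, 4.4], [0.3, 0.1]]
```

```bash
cat > plan.py <<'E'
from fit import *
def jigpose(): return np.load("p.npy")[0]
def tj(p,P): # jig->world (z from bench)
    return pose(p,np.atleast_2d(P))
def ori(yaw,lean,flip=1):
    """fingers down, body leaned back against heading yaw by lean deg; jaw along horizontal perpendicular"""
    h=np.array([np.cos(yaw),np.sin(yaw),0]); n=np.array([-np.sin(yaw),np.cos(yaw),0])
    l=np.radians(lean); x=np.sin(l)*h-np.cos(l)*np.array([0,0,1]); y=flip*n; z=np.cross(x,y)
    return R.from_matrix(np.c_[x,y,z])
def rows(pos,rot,grasp=False,s=None):
    s=s or r.state(); T=R.from_quat(s["tcp_rot"])
    d=T.inv().apply(np.array(pos)-s["ee_pos"]); w=(T.inv()*rot).as_rotvec()
    print("t",round(float(s["t"]),2),"shift",d.round(1),"rot",w.round(3),"norm",np.linalg.norm(d).round(1),np.degrees(np.linalg.norm(w)).round(1),"deg")
    return d,w
def st():
    s=r.state(); M=R.from_quat(s["tcp_rot"]).as_matrix()
    print("t %.2f pos %s gap %.3f F %s tau %s\n q %s\n x %s y %s"%(s["t"],np.round(s["ee_pos"],1),s["finger_gap"],np.round(s["contact_force"],1),np.round(s["wrist_torque"],2),np.round(s["joint_pos"],2),M[:,0].round(3),M[:,1].round(3)))
    return s
E
python3 - <<'E'
from plan import *
c=cap("top"); st()
M=cv2.Rodrigues(c["rvec"])[0]; print("cam",(-M.T@c["tvec"]).round(0))
p=[491.6,260.2,1.68]; np.save("p.npy",np.array([p,[588,-115,1.19]]))
Pj=lambda W:R.from_euler('z',-p[2]).apply(W-np.array([p[0],p[1],0]))
for uv,z in [((227.3,211.5),51),((227.3,222.5),51),((224.3,215),61),((224,222.3),61),((200,222),39),((202,213.5),223),((224,222),35)]:
    print(uv,z,Pj(back(c,np.array(uv)-.45,z))[0].round(1))
for f in (1,-1):
  print(f); rows(tj(p,[-110,0,160])[0],ori(p[2],30,f))
print("mallet",back(c,[(282,165)],276),back(c,[(307,235)],0), back(c,[(360,170),(375,170),(369,230),(340,230),(370,160)],13))
E
```

```text
t 0.45 pos [ 128.  -534.9  248.2] gap 0.999 F [0.2 0.1 0.3] tau [-0.01 -0.04  0.03]
 q [ 1.29  0.31  0.01  1.51 -0.    1.32 -0.03]
 x [-0.  0. -1.] y [ 0.233 -0.973 -0.   ]
cam [ 349.   22. 1584.]
(227.3, 211.5) 51 [-65.3 -19.3  51. ]
(227.3, 222.5) 51 [-62.4  20.9  51. ]
(224.3, 215) 61 [-54.5  -6.3  61. ]
(224, 222.3) 61 [-51.6  20.1  61. ]
(200, 222) 39 [38.6  9.4 39. ]
(202, 213.5) 223 [ -0.5   1.1 223. ]
(224, 222) 35 [-48.8  16.5  35. ]
1
t 0.45 shift [  88.3 -579.4 -524.9] rot [ 1.653 -0.39  -0.443] norm 786.8 100.6 deg
-1
t 0.45 shift [  88.3 -579.4 -524.9] rot [-1.41   0.428 -0.378] norm 786.8 87.1 deg
mallet [[644.01025037   2.83478185 276.        ]] [[ 440.35513718 -100.75383753    0.        ]] [[ 691.14187908 -298.0219427    13.        ]
 [ 692.55659308 -355.18348414   13.        ]
 [ 463.64383654 -330.95683241   13.        ]
 [ 461.11237552 -222.60531567   13.        ]
 [ 731.00663382 -336.38449097   13.        ]]
```

```bash
cat >> plan.py <<'E'
def emit(pos,rot,s=None):
    d,w=rows(pos,rot,s=s); nr=max(np.linalg.norm(d)/41.7,np.linalg.norm(w)/.125); print(" need rows %.1f"%nr)
    for k in range(1,6):
        f=min(1,k/max(nr,1)) if nr>5 else k/5
        print(" ",(d*f).round(1).tolist(),(w*f).round(3).tolist())
E
python3 - <<'E'
from plan import *
s=r.state()
emit([265,-425,290],ori(-1.337+np.pi/2+.40,0,-1))
E
```

```text
t 0.45 shift [ -41.8  -75.  -158.8] rot [-0.399  0.     0.   ] norm 180.5 22.9 deg
 need rows 4.3
  [-8.4, -15.0, -31.8] [-0.08, 0.0, 0.0]
  [-16.7, -30.0, -63.5] [-0.16, 0.0, 0.0]
  [-25.1, -45.0, -95.3] [-0.239, 0.0, 0.0]
  [-33.4, -60.0, -127.1] [-0.319, 0.0, 0.0]
  [-41.8, -75.0, -158.8] [-0.399, 0.0, 0.0]
```

```bash
python3 -m pendant '[[-8,-15,-32,-0.08,0,0],[-16,-30,-64,-0.16,0,0],[-25,-45,-96,-0.24,0,0],[-33,-60,-128,-0.32,0,0],[-42,-75,-160,-0.4,0,0]]' 1; python3 - <<'E'
from plan import *
st(); emit([400,-265,295],ori(-0.6+np.pi/2,0,-1))
E
```

```text
t: 0.87
ee_pos: [267.2, -423.5, 290.8]
tcp_rot: [-0.671, -0.222, 0.671, -0.222]
contact_force: [0.3, -0.5, 0.6]
finger_gap: 0.999
t 0.87 pos [ 267.2 -423.5  290.8] gap 0.999 F [ 0.3 -0.5  0.6] tau [-0.03 -0.01  0.08]
 q [ 1.1   0.2  -0.15  1.56  0.03  1.39  0.01]
 x [ 0. -0. -1.] y [ 0.596 -0.803  0.   ]
t 0.87 shift [  -4.3  -48.1 -201.1] rot [-0.332  0.    -0.   ] norm 206.8 19.0 deg
 need rows 5.0
  [-0.9, -9.6, -40.2] [-0.066, 0.0, -0.0]
  [-1.7, -19.2, -80.4] [-0.133, 0.0, -0.0]
  [-2.6, -28.9, -120.7] [-0.199, 0.0, -0.0]
  [-3.4, -38.5, -160.9] [-0.266, 0.0, -0.0]
  [-4.3, -48.1, -201.1] [-0.332, 0.0, -0.0]
```

```bash
python3 -m pendant '[[-1,-10,-40,-0.066,0,0],[-2,-19,-80,-0.133,0,0],[-3,-29,-120,-0.2,0,0],[-3.5,-38,-160,-0.266,0,0],[-4,-48,-201,-0.332,0,0]]'; python3 - <<'E'
from plan import *
st(); emit([480,-75,280],ori(0.25+np.pi/2-.2,10,-1))
E
```

```text
t: 1.28
ee_pos: [400.1, -265.8, 294.7]
tcp_rot: [0.626, 0.329, -0.626, 0.33]
contact_force: [1.6, -0.9, 0.1]
finger_gap: 1.002
t 1.28 pos [ 400.1 -265.8  294.7] gap 1.002 F [ 1.6 -0.9  0.1] tau [-0.06 -0.06  0.02]
 q [ 0.84  0.16 -0.34  1.6   0.06  1.39 -0.1 ]
 x [ 0.001 -0.001 -1.   ] y [ 0.825 -0.566  0.001]
t 1.28 shift [  14.6  -42.1 -202.6] rot [-0.649  0.169 -0.058] norm 207.4 38.6 deg
 need rows 5.4
  [2.7, -7.8, -37.6] [-0.121, 0.031, -0.011]
  [5.4, -15.6, -75.2] [-0.241, 0.063, -0.021]
  [8.1, -23.4, -112.8] [-0.362, 0.094, -0.032]
  [10.8, -31.2, -150.4] [-0.482, 0.126, -0.043]
  [13.5, -39.0, -188.0] [-0.603, 0.157, -0.054]
```

```bash
python3 -m pendant '[[3,-8,-38,-0.12,0.03,-0.01],[5,-16,-75,-0.24,0.063,-0.02],[8,-23,-113,-0.36,0.094,-0.03],[11,-31,-150,-0.48,0.126,-0.043],[14,-39,-188,-0.6,0.157,-0.054]]'; python3 - <<'E'
from plan import *
st(); p=jigpose(); emit(tj(p,[-110,0,180])[0],ori(p[2],30,-1))
E
```

```text
t: 1.7
ee_pos: [474.2, -89.2, 280.5]
tcp_rot: [0.538, 0.541, -0.458, 0.457]
contact_force: [0.6, 0.3, -0.4]
finger_gap: 0.999
t 1.70 pos [474.2 -89.2 280.5] gap 0.999 F [ 0.6  0.3 -0.4] tau [-0.21 -0.01  0.  ]
 q [ 0.7   0.23 -0.53  1.58 -0.05  1.39  0.19]
 x [-0.004  0.163 -0.987] y [ 1.     0.003 -0.004]
t 1.7 shift [ 138.2   30.5 -220.3] rot [-0.102  0.359 -0.032] norm 261.9 21.5 deg
 need rows 6.3
  [22.0, 4.9, -35.1] [-0.016, 0.057, -0.005]
  [44.0, 9.7, -70.2] [-0.033, 0.114, -0.01]
  [66.0, 14.6, -105.3] [-0.049, 0.172, -0.015]
  [88.0, 19.4, -140.3] [-0.065, 0.229, -0.021]
  [110.0, 24.3, -175.4] [-0.081, 0.286, -0.026]
```

```bash
python3 -m pendant '[[22,5,-35,-0.016,0.057,-0.005],[44,10,-70,-0.033,0.114,-0.01],[66,15,-105,-0.05,0.172,-0.015],[88,20,-140,-0.065,0.229,-0.02],[110,24,-175,-0.08,0.286,-0.026]]'; python3 - <<'E'
from plan import *
st(); p=jigpose(); emit(tj(p,[-95,0,140])[0],ori(p[2],30,-1))
E
```

```text
t: 2.12
ee_pos: [498.4, 101.5, 199.8]
tcp_rot: [0.574, 0.624, -0.361, 0.389]
contact_force: [0.0, -0.5, -0.9]
finger_gap: 0.998
t 2.12 pos [498.4 101.5 199.8] gap 0.998 F [ 0.  -0.5 -0.9] tau [-0.43 -0.08  0.01]
 q [ 0.57  0.37 -0.65  1.72 -0.25  1.15  0.14]
 x [-0.039  0.435 -0.9  ] y [ 0.997  0.081 -0.004]
t 2.12 shift [ 81.6   9.1 -31.3] rot [-0.027  0.072 -0.009] norm 87.9 4.4 deg
 need rows 2.1
  [16.3, 1.8, -6.3] [-0.005, 0.014, -0.002]
  [32.7, 3.6, -12.5] [-0.011, 0.029, -0.004]
  [49.0, 5.4, -18.8] [-0.016, 0.043, -0.006]
  [65.3, 7.3, -25.0] [-0.021, 0.057, -0.007]
  [81.6, 9.1, -31.3] [-0.027, 0.072, -0.009]
```

```bash
python3 -m pendant '[[27,3,-10,-0.01,0.025,-0.003],[54,6,-21,-0.018,0.05,-0.006],[82,9,-31,-0.027,0.072,-0.009],[82,9,-31,-0.027,0.072,-0.009],[82,9,-31,-0.027,0.072,-0.009]]'; python3 - <<'E'
from plan import *
s=st(); p=jigpose()
T=R.from_quat(s["tcp_rot"])
tip=s["ee_pos"]+T.apply([[17-13,50,0],[17-13,-50,0],[17-13,0,0],[0,0,0]])
for n in("top","scene"):
    c=cap(n); print(n,proj(c,tip).round(1).tolist())
    if n=="top": crop(c,165,180,100,75,8,"t1.png")
    else: crop(c,140,200,133,100,6,"s1.png")
E
```

```text
t: 2.53
ee_pos: [500.1, 164.7, 138.8]
tcp_rot: [0.576, 0.646, -0.335, 0.372]
contact_force: [0.9, -0.6, 0.6]
finger_gap: 1.004
t 2.53 pos [500.1 164.7 138.8] gap 1.004 F [ 0.9 -0.6  0.6] tau [-0.53 -0.06 -0.01]
 q [ 0.49  0.49 -0.68  1.78 -0.27  0.98  0.14]
 x [-0.059  0.496 -0.866] y [ 0.994  0.112 -0.004]
top [[231.8, 199.5], [233.9, 228.1], [232.9, 213.7], [233.3, 213.6]]
scene [[225.5, 239.1], [251.7, 250.2], [238.3, 244.5], [238.8, 243.1]]
```

View pics/t1.png

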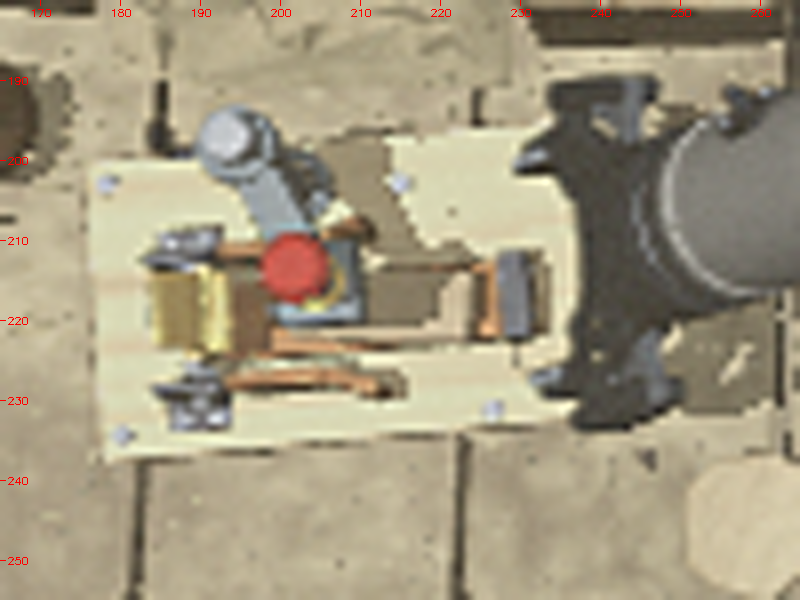

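View pics/s1.png

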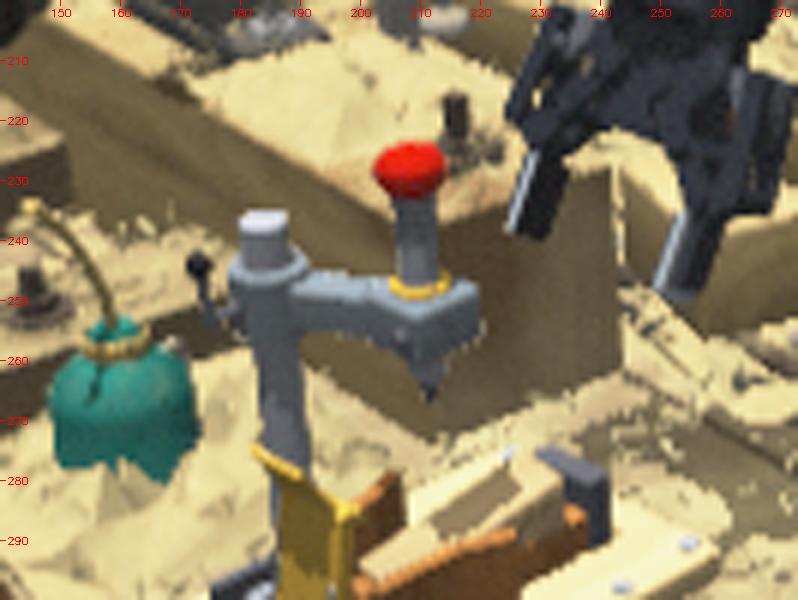

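Fingertips appear in the top crop at (230.5,200)/(232.5,227.5), matching the projection within 2 mm once the pad width is allowed for. The scene camera is offset by about 1.5 px, so I trust the top camera. Next is the descent to the wedge.

```bash
python3 - <<'E'
from plan import *
p=np.array([490.8,260,1.68]); np.save("p.npy",np.array([p,[588,-115,1.19]])); emit(tj(p,[-41,0,45])[0],ori(p[2],30,-1))
E
```

```text
t 2.63 shift [110.9  -1.1  -1.5] rot [-0.     0.003 -0.001] norm 110.9 0.2 deg
 need rows 2.7
  [22.2, -0.2, -0.3] [-0.0, 0.001, -0.0]
  [44.4, -0.5, -0.6] [-0.0, 0.001, -0.0]
  [66.6, -0.7, -0.9] [-0.0, 0.002, -0.001]
  [88.7, -0.9, -1.2] [-0.0, 0.002, -0.001]
  [110.9, -1.1, -1.5] [-0.0, 0.003, -0.001]
```

```bash
python3 -m pendant '[[28,0,0,0,0,0],[56,-0.5,-0.5,0,0,0],[84,-1,-1,0,0.002,0],[111,-1,-1.5,0,0.003,0],[111,-1,-1.5,0,0.003,0]]'; python3 - <<'E'
from plan import *
st(); c=cap("top");crop(c,165,180,100,75,8,"t2.png"); c=cap("scene"); crop(c,140,200,133,100,6,"s2.png")
E
```

```text
t: 3.05
ee_pos: [491.3, 221.2, 42.1]
tcp_rot: [0.576, 0.647, -0.335, 0.37]
contact_force: [-1.0, 0.9, -0.4]
finger_gap: 1.002
t 3.05 pos [491.3 221.2  42.1] gap 1.002 F [-1.   0.9 -0.4] tau [-0.48 -0.03  0.03]
 q [ 0.36  0.63 -0.65  1.87 -0.24  0.72  0.11]
 x [-0.061  0.498 -0.865] y [ 0.994  0.112 -0.006]
```

View pics/s2.png

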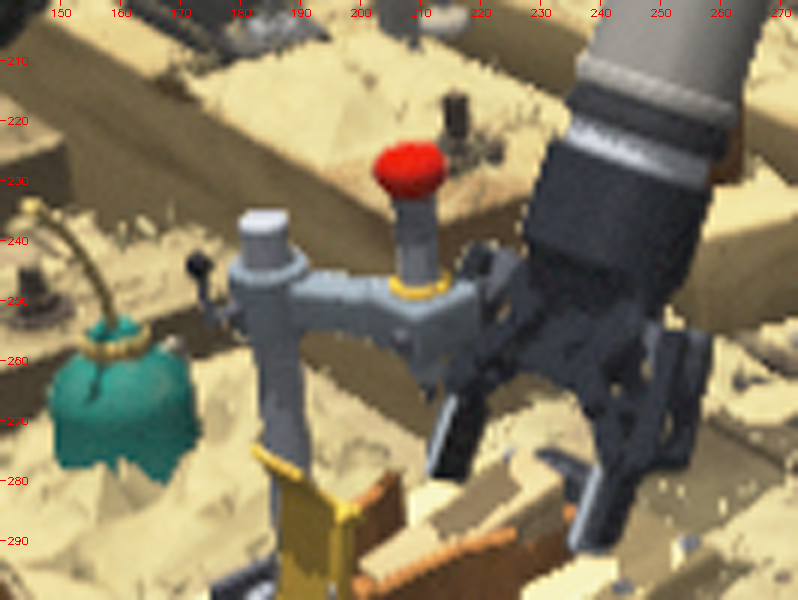

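View pics/t2.png

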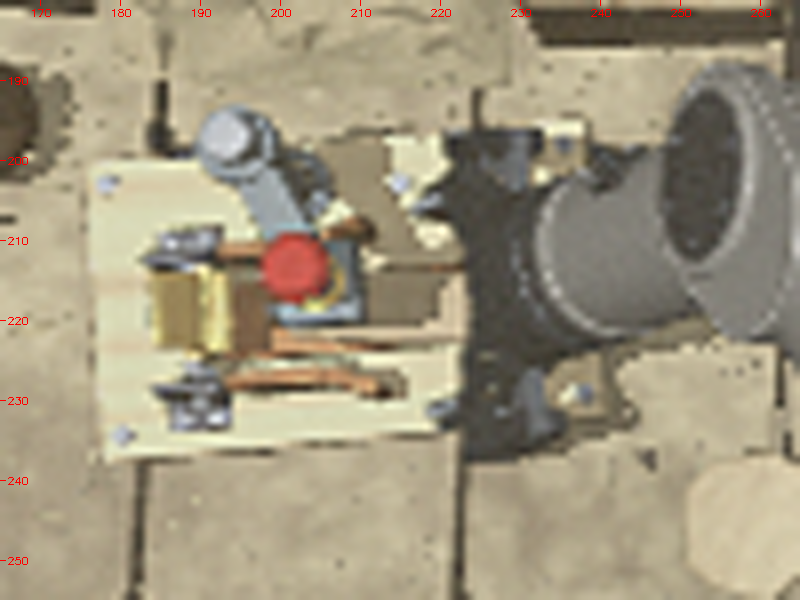

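Both fingers straddle the wedge, with tips at scene (214,280) and (238,291). I'll close the gripper.

```bash
python3 -m pendant '[[0,0,0,0,0,0],[0,0,0,0,0,0],[0,0,0,0,0,0],[0,0,0,0,0,0],[0,0,0,0,0,0]]' 0.2; python3 - <<'E'
from plan import *
st(); 
E
```

```text
t: 3.57
ee_pos: [495.5, 219.5, 45.5]
tcp_rot: [0.579, 0.645, -0.333, 0.372]
contact_force: [-1.4, -4.3, 6.8]
finger_gap: 0.392
t 3.57 pos [495.5 219.5  45.5] gap 0.392 F [-1.4 -4.3  6.8] tau [-0.57  0.1   0.19]
 q [ 0.36  0.63 -0.65  1.87 -0.24  0.72  0.11]
 x [-0.053  0.498 -0.866] y [0.994 0.108 0.002]
```

```bash
python3 - <<'E'
from plan import *
c=cap("scene"); crop(c,180,235,80,60,10,"s3.png"); st()
E
```

```text
t 3.62 pos [495.5 219.5  45.5] gap 0.396 F [-1.4 -4.7  6.8] tau [-0.51  0.09  0.1 ]
 q [ 0.36  0.63 -0.65  1.87 -0.24  0.72  0.11]
 x [-0.053  0.498 -0.866] y [0.994 0.108 0.001]
```

View pics/s3.png

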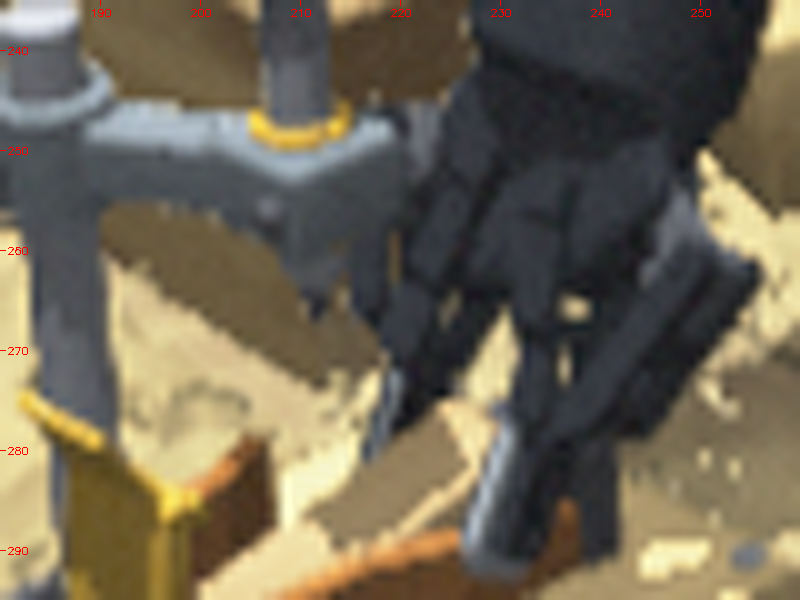

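```bash
python3 -m pendant '[[-1,0,-0.6,0,0,0],[-2.6,0,-1.5,0,0,0],[-4.3,0,-2.5,0,0,0],[-4.3,0,-2.5,0,0,0],[-4.3,0,-2.5,0,0,0]]'; python3 - <<'E'
from plan import *
st();c=cap("scene"); crop(c,180,235,80,60,10,"s4.png")
E
```

```text
t: 4.03
ee_pos: [495.4, 219.4, 45.9]
tcp_rot: [0.579, 0.644, -0.334, 0.373]
contact_force: [8.2, 9.7, -25.2]
finger_gap: 0.39
t 4.03 pos [495.4 219.4  45.9] gap 0.390 F [  8.2   9.7 -25.2] tau [-1.42 -2.21 -1.03]
 q [ 0.36  0.62 -0.65  1.87 -0.24  0.72  0.1 ]
 x [-0.051  0.497 -0.866] y [0.994 0.107 0.002]
```

View pics/s4.png

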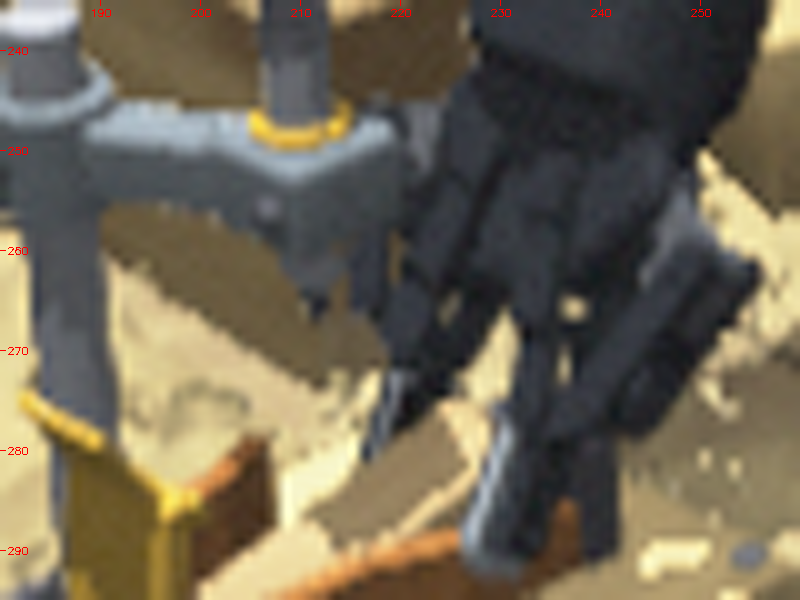

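The 25 N downward force and the 0.39 gap show the tips caught the 36 mm bed, not the wedge. That also confirms the bed's centreline. I'll release, go up 13 mm and re-grip above the bed.

```bash
python3 -m pendant '[[4.3,0,2.5,0,0,0],[4.3,0,2.5,0,0,0],[4.3,0,2.5,0,0,0],[0,0,0,0,0,0],[-7,0,-4,0,0,0]]' 0.85; python3 - <<'E'
from plan import *
st();p=jigpose(); emit(tj(p,[-42,0,58])[0],ori(p[2],30,-1))
E
```

```text
t: 4.5
ee_pos: [493.5, 220.3, 57.7]
tcp_rot: [0.578, 0.646, -0.334, 0.371]
contact_force: [-0.2, -0.5, 0.7]
finger_gap: 0.85
t 4.50 pos [493.5 220.3  57.7] gap 0.850 F [-0.2 -0.5  0.7] tau [-0.51 -0.04  0.03]
 q [ 0.37  0.61 -0.66  1.86 -0.25  0.75  0.1 ]
 x [-0.057  0.498 -0.865] y [ 0.994  0.11  -0.002]
t 4.5 shift [-1.4  1.6  1.8] rot [-0.    -0.002  0.002] norm 2.8 0.2 deg
 need rows 0.1
  [-0.3, 0.3, 0.4] [-0.0, -0.0, 0.0]
  [-0.5, 0.6, 0.7] [-0.0, -0.001, 0.001]
  [-0.8, 1.0, 1.1] [-0.0, -0.001, 0.001]
  [-1.1, 1.3, 1.5] [-0.0, -0.001, 0.002]
  [-1.4, 1.6, 1.8] [-0.0, -0.002, 0.002]
```

```bash
python3 -m pendant '[[-1,1.5,0.5,0,0,0],[-1,1.5,0.5,0,0,0],[-1,1.5,0.5,0,0,0],[-1,1.5,0.5,0,0,0],[-1,1.5,0.5,0,0,0]]' 0.1; python3 -m pendant '[[0,0,0,0,0,0],[-1.5,0,-0.9,0,0,0],[-3,0,-1.8,0,0,0],[-5,0,-3,0,0,0],[-5,0,-3,0,0,0]]'; python3 - <<'E'
from plan import *
st();c=cap("scene"); crop(c,180,235,80,60,10,"s5.png")
E
```

```text
t: 4.92
ee_pos: [496.2, 219.4, 58.6]
tcp_rot: [0.578, 0.645, -0.333, 0.372]
contact_force: [-1.2, -2.4, 5.6]
finger_gap: 0.357
t: 5.33
ee_pos: [495.6, 219.8, 64.0]
tcp_rot: [0.578, 0.646, -0.333, 0.372]
contact_force: [-0.0, -0.8, 0.8]
finger_gap: 0.356
t 5.33 pos [495.6 219.8  64. ] gap 0.356 F [-0.  -0.8  0.8] tau [-0.6  -0.08  0.01]
 q [ 0.37  0.6  -0.66  1.86 -0.25  0.76  0.1 ]
 x [-0.056  0.498 -0.865] y [ 0.994  0.11  -0.001]
```

View pics/s5.png

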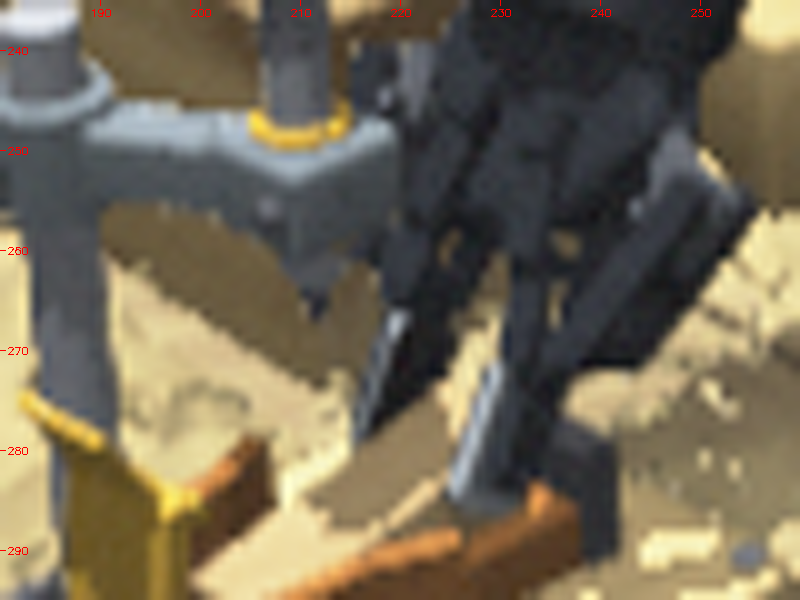

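The wedge seems to be rising: a dark gap has opened beneath it at scene (226,285). I'll continue up and back.

```bash
python3 -m pendant '[[-7,0,-4,0,0,0],[-14,0,-8,0,0,0],[-21,0,-12,0,0,0],[-28,0,-16,0,0,0],[-35,0,-20,0,0,0]]' ; python3 - <<'E'
from plan import *
st();c=cap("scene"); crop(c,180,225,80,60,10,"s6.png")
E
```

```text
t: 5.8
ee_pos: [495.9, 219.6, 105.3]
tcp_rot: [0.578, 0.645, -0.333, 0.372]
contact_force: [-0.6, 0.1, -0.3]
finger_gap: 0.36
t 5.80 pos [495.9 219.6 105.3] gap 0.360 F [-0.6  0.1 -0.3] tau [-0.5  -0.06  0.05]
 q [ 0.39  0.53 -0.68  1.82 -0.27  0.85  0.07]
 x [-0.055  0.498 -0.865] y [0.994 0.11  0.   ]
```

View pics/s6.png

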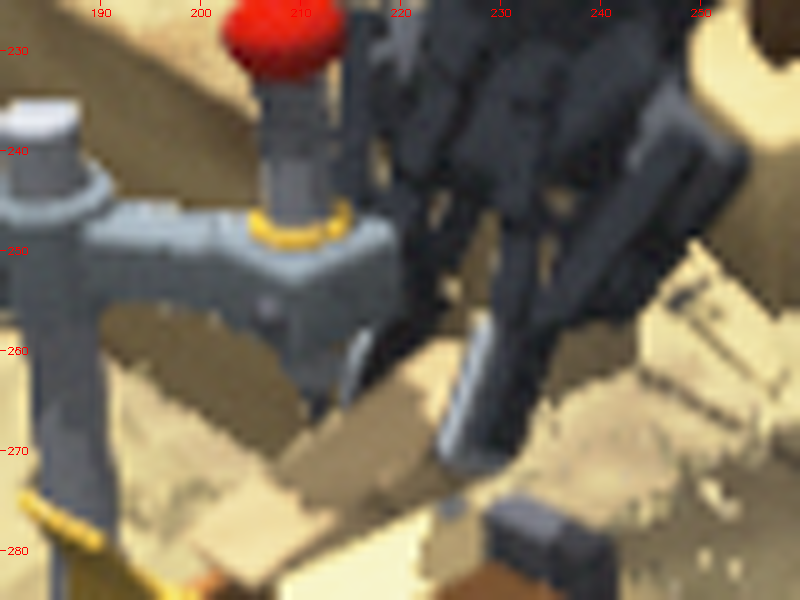

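The wedge is clear of the bed and held level (scene (200–225,258–283)). Now I'll carry it back and over to the bars, with a waypoint at lower x to stay clear of the mallet.

```bash
python3 - <<'E'
from plan import *
p=jigpose(); c=cap("top")
print(back(c,[(356,205),(388,200),(388,178),(312,238),(330,207),(336,170),(340,170),(375,170),(272,190),(293,193),(280,162)],13).round(0).tolist())
emit([492,50,140],ori(1.62,28,-1))
E
```

```text
[[557.0, -283.0, 13.0], [578.0, -403.0, 13.0], [663.0, -404.0, 13.0], [429.0, -118.0, 13.0], [547.0, -185.0, 13.0], [689.0, -207.0, 13.0], [689.0, -222.0, 13.0], [693.0, -355.0, 13.0], [606.0, 35.0, 13.0], [596.0, -45.0, 13.0], [715.0, 7.0, 13.0]]
t 5.9 shift [-113.8  -23.4  128.5] rot [ 0.054 -0.036  0.027] norm 173.3 4.0 deg
 need rows 4.2
  [-22.8, -4.7, 25.7] [0.011, -0.007, 0.005]
  [-45.5, -9.4, 51.4] [0.022, -0.015, 0.011]
  [-68.3, -14.0, 77.1] [0.032, -0.022, 0.016]
  [-91.1, -18.7, 102.8] [0.043, -0.029, 0.021]
  [-113.8, -23.4, 128.5] [0.054, -0.036, 0.027]
```

```bash
python3 -m pendant '[[-20,-5,30,0.01,-0.007,0],[-43,-9,55,0.02,-0.015,0.01],[-67,-14,79,0.03,-0.022,0.015],[-91,-19,103,0.043,-0.03,0.02],[-114,-23,128,0.054,-0.036,0.027]]' ; python3 - <<'E'
from plan import *
st(); emit([505,-150,150],ori(1.4,20,-1))
E
```

```text
t: 6.32
ee_pos: [490.8, 48.6, 139.0]
tcp_rot: [0.59, 0.621, -0.356, 0.372]
contact_force: [0.0, 0.4, 0.5]
finger_gap: 0.36
t 6.32 pos [490.8  48.6 139. ] gap 0.360 F [0.  0.4 0.5] tau [-0.51 -0.04 -0.04]
 q [ 0.67  0.45 -0.63  1.8  -0.26  1.06  0.27]
 x [-0.026  0.469 -0.883] y [ 0.999  0.049 -0.004]
t 6.32 shift [-103.1    4.4  170.7] rot [ 0.2   -0.138  0.093] norm 199.5 14.9 deg
 need rows 4.8
  [-20.6, 0.9, 34.1] [0.04, -0.028, 0.019]
  [-41.3, 1.7, 68.3] [0.08, -0.055, 0.037]
  [-61.9, 2.6, 102.4] [0.12, -0.083, 0.056]
  [-82.5, 3.5, 136.5] [0.16, -0.111, 0.074]
  [-103.1, 4.4, 170.7] [0.2, -0.138, 0.093]
```

```bash
python3 -m pendant '[[-21,1,34,0.04,-0.028,0.019],[-41,2,68,0.08,-0.055,0.037],[-62,3,102,0.12,-0.083,0.056],[-83,3.5,137,0.16,-0.111,0.074],[-103,4,171,0.2,-0.138,0.093]]' ; python3 - <<'E'
from plan import *
st(); emit([550,-322,100],ori(1.3,20,-1))
E
```

```text
t: 6.73
ee_pos: [504.8, -151.2, 149.3]
tcp_rot: [0.627, 0.527, -0.439, 0.369]
contact_force: [0.8, -0.2, 0.1]
finger_gap: 0.359
t 6.73 pos [ 504.8 -151.2  149.3] gap 0.359 F [ 0.8 -0.2  0.1] tau [-0.4   0.03 -0.  ]
 q [ 0.82  0.46 -0.47  1.66 -0.15  1.15  0.28]
 x [ 0.059  0.336 -0.94 ] y [ 0.985 -0.173  0.   ]
t 6.73 shift [ -8.4  74.  167.6] rot [0.091 0.001 0.033] norm 183.4 5.6 deg
 need rows 4.4
  [-1.7, 14.8, 33.5] [0.018, 0.0, 0.007]
  [-3.3, 29.6, 67.1] [0.037, 0.0, 0.013]
  [-5.0, 44.4, 100.6] [0.055, 0.001, 0.02]
  [-6.7, 59.2, 134.1] [0.073, 0.001, 0.026]
  [-8.4, 74.0, 167.6] [0.091, 0.001, 0.033]
```

```bash
python3 - <<'E'
from plan import *
emit([550,-322,100],ori(1.3,30,-1))
E
```

```text
t 6.73 shift [ -8.4  74.  167.6] rot [0.088 0.175 0.041] norm 183.4 11.5 deg
 need rows 4.4
  [-1.7, 14.8, 33.5] [0.018, 0.035, 0.008]
  [-3.3, 29.6, 67.1] [0.035, 0.07, 0.016]
  [-5.0, 44.4, 100.6] [0.053, 0.105, 0.025]
  [-6.7, 59.2, 134.1] [0.071, 0.14, 0.033]
  [-8.4, 74.0, 167.6] [0.088, 0.175, 0.041]
```

```bash
python3 -m pendant '[[-2,15,34,0.018,0.035,0.008],[-3,30,67,0.035,0.07,0.016],[-5,44,101,0.053,0.105,0.025],[-7,59,134,0.07,0.14,0.033],[-8,74,168,0.088,0.175,0.041]]' ; python3 - <<'E'
from plan import *
st(); emit([550,-322,40],ori(1.3,30,-1))
c=cap("scene"); crop(c,270,180,100,75,8,"s7.png")
E
```

```text
t: 7.15
ee_pos: [550.7, -321.6, 98.6]
tcp_rot: [0.69, 0.525, -0.397, 0.302]
contact_force: [1.3, -0.8, 0.1]
finger_gap: 0.358
t 7.15 pos [ 550.7 -321.6   98.6] gap 0.358 F [ 1.3 -0.8  0.1] tau [-0.6   0.05 -0.03]
 q [ 0.98  0.81 -0.41  1.26 -0.2   1.33  0.45]
 x [ 0.134  0.484 -0.865] y [ 0.964 -0.266  0.   ]
t 7.15 shift [50.3 -0.6 30. ] rot [ 0.001 -0.003  0.001] norm 58.6 0.2 deg
 need rows 1.4
  [10.1, -0.1, 6.0] [0.0, -0.001, 0.0]
  [20.1, -0.2, 12.0] [0.001, -0.001, 0.0]
  [30.2, -0.4, 18.0] [0.001, -0.002, 0.0]
  [40.3, -0.5, 24.0] [0.001, -0.002, 0.001]
  [50.3, -0.6, 30.0] [0.001, -0.003, 0.001]
```

View pics/s7.png

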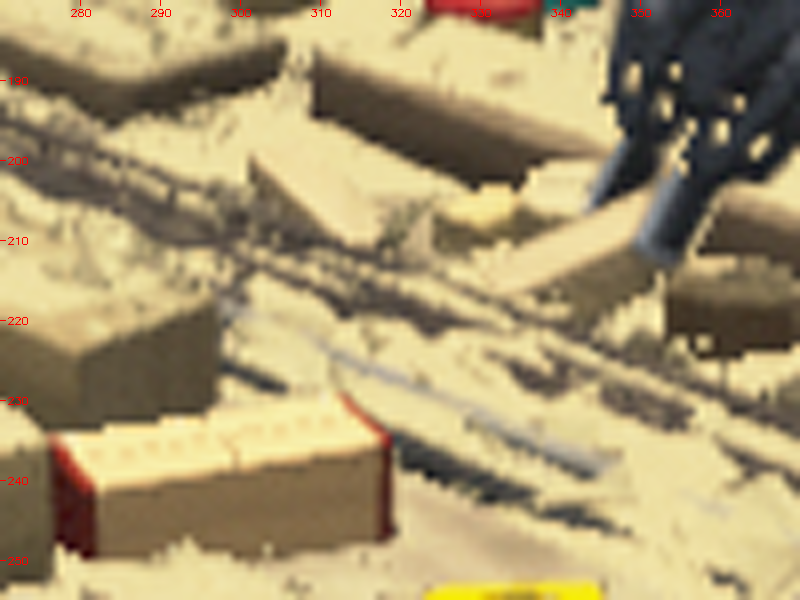

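The wedge is held level at scene (332–355,205–225), above the bars and clear of other things. Next I'll lower it to about the bars' height.

```bash
python3 -m pendant '[[13,0,8,0,0,0],[26,0,16,0,0,0],[39,-0.5,23,0,0,0],[50,-0.5,30,0,0,0],[50,-0.5,30,0,0,0]]'; python3 - <<'E'
from plan import *
st()
c=cap("scene"); crop(c,270,180,100,75,8,"s8.png")
E
```

```text
t: 7.62
ee_pos: [548.1, -317.4, 37.6]
tcp_rot: [0.688, 0.528, -0.397, 0.301]
contact_force: [-0.3, 0.5, -0.4]
finger_gap: 0.358
t 7.62 pos [ 548.1 -317.4   37.6] gap 0.358 F [-0.3  0.5 -0.4] tau [-0.61  0.19 -0.02]
 q [ 0.97  0.88 -0.4   1.3  -0.18  1.23  0.48]
 x [ 0.127  0.487 -0.864] y [ 0.965 -0.262 -0.006]
```

View pics/s8.png

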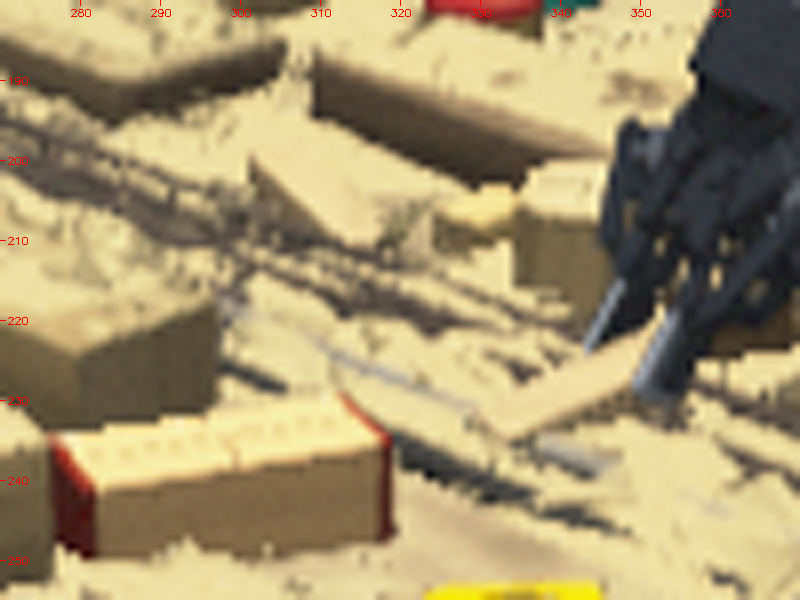

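```bash
python3 -m pendant '[[1,0,0.6,0,0,0],[2,0,1.2,0,0,0],[3,0,1.8,0,0,0],[3.5,0,2,0,0,0],[3.5,0,2,0,0,0]]'; python3 - <<'E'
from plan import *
st()
E
```

```text
t: 8.08
ee_pos: [550.1, -320.6, 37.1]
tcp_rot: [0.689, 0.525, -0.397, 0.303]
contact_force: [0.6, -0.5, 0.2]
finger_gap: 0.354
t 8.08 pos [ 550.1 -320.6   37.1] gap 0.354 F [ 0.6 -0.5  0.2] tau [-0.56  0.17 -0.  ]
 q [ 0.97  0.88 -0.4   1.3  -0.18  1.23  0.48]
 x [ 0.133  0.483 -0.866] y [ 0.964 -0.265  0.   ]
```

```bash
python3 -m pendant '[[1,0,0.6,0,0,0],[2,0,1.2,0,0,0],[3,0,1.8,0,0,0],[3,0,1.8,0,0,0],[3,0,1.8,0,0,0]]'; python3 -m pendant '[[0,0,0,0,0,0],[0,0,0,0,0,0],[0,0,0,0,0,0],[-6,0,-3.5,0,0,0],[-20,0,-8,0,0,0]]' 0.8; python3 - <<'E'
from plan import *
st()
c=cap("scene"); crop(c,270,180,100,75,8,"s9.png")
E
```

```text
t: 8.5
ee_pos: [550.3, -320.7, 36.0]
tcp_rot: [0.689, 0.525, -0.396, 0.303]
contact_force: [-3.8, -0.7, 9.9]
finger_gap: 0.359
t: 8.92
ee_pos: [547.9, -321.5, 52.7]
tcp_rot: [0.688, 0.527, -0.397, 0.301]
contact_force: [0.4, -0.3, 0.8]
finger_gap: 0.797
t 8.92 pos [ 547.9 -321.5   52.7] gap 0.797 F [ 0.4 -0.3  0.8] tau [-0.5   0.14 -0.03]
 q [ 0.98  0.86 -0.41  1.29 -0.18  1.26  0.48]
 x [ 0.128  0.487 -0.864] y [ 0.965 -0.263 -0.005]
```

View pics/s9.png

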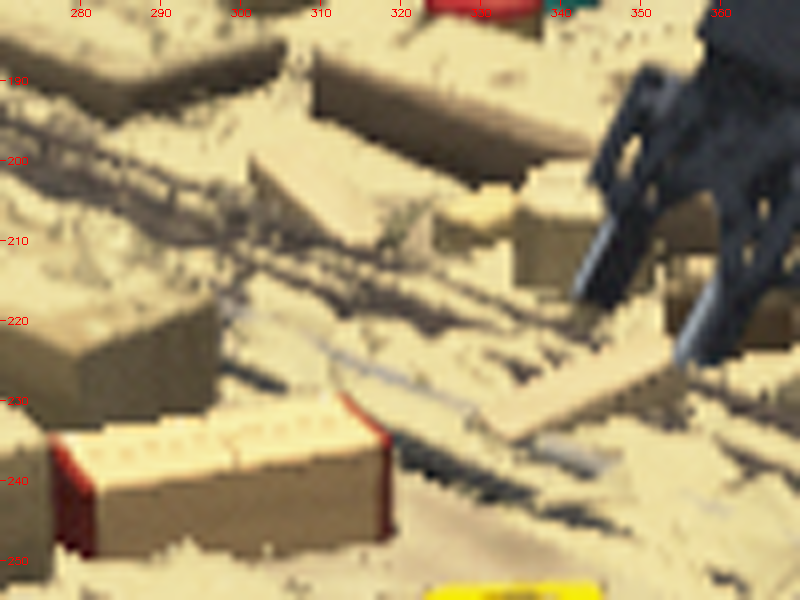

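The wedge lies across the bars at scene (330–356,220–235), with the fingers clear of it. Next is the blank.

```bash
cat >> plan.py <<'E'
Q=np.array([588.2,-115.2,1.192])
def gtarget(lean,off=-47,gz=30,back_=0):
    o=ori(Q[2],lean,-1); g=pose(Q,[(off,0,gz)])[0]; return g+o.apply([2-back_,0,0]),o
E
python3 - <<'E'
from plan import *
s=r.state(); s=dict(s); s["ee_pos"]=s["ee_pos"]
pos,o=gtarget(38,back_=95); print(pos)
emit(pos,o)
E
```

```text
[ 549.64569053 -212.06581751  103.28500009]
t 8.97 shift [  14.   -29.9 -116.6] rot [0.093 0.138 0.06 ] norm 121.2 10.1 deg
 need rows 2.9
  [2.8, -6.0, -23.3] [0.019, 0.028, 0.012]
  [5.6, -12.0, -46.6] [0.037, 0.055, 0.024]
  [8.4, -18.0, -69.9] [0.056, 0.083, 0.036]
  [11.2, -24.0, -93.2] [0.074, 0.11, 0.048]
  [14.0, -29.9, -116.6] [0.093, 0.138, 0.06]
```

```bash
python3 -m pendant '[[-38,0,0,0,0,0],[-36,-6,-33,0.03,0.04,0.015],[-22,-17,-70,0.06,0.08,0.035],[-3,-25,-95,0.08,0.115,0.05],[14,-30,-117,0.093,0.138,0.06]]' 1; python3 - <<'E'
from plan import *
st(); pos,o=gtarget(38,back_=0); emit(pos,o)
c=cap("scene"); crop(c,260,170,100,75,8,"s10.png")
c=cap("top"); crop(c,270,170,100,75,8,"t10.png")
E
```

```text
t: 9.38
ee_pos: [548.8, -209.5, 102.0]
tcp_rot: [0.744, 0.505, -0.363, 0.245]
contact_force: [-0.0, 0.5, -0.4]
finger_gap: 1.002
t 9.38 pos [ 548.8 -209.5  102. ] gap 1.002 F [-0.   0.5 -0.4] tau [-0.62  0.3  -0.05]
 q [ 1.01  0.71 -0.5   1.54 -0.36  1.14  0.4 ]
 x [ 0.227  0.573 -0.788] y [ 0.929 -0.37  -0.002]
t 9.38 shift [92.7  1.8  0.9] rot [-0.001 -0.001  0.001] norm 92.7 0.1 deg
 need rows 2.2
  [18.5, 0.4, 0.2] [-0.0, -0.0, 0.0]
  [37.1, 0.7, 0.4] [-0.001, -0.0, 0.0]
  [55.6, 1.1, 0.5] [-0.001, -0.0, 0.0]
  [74.2, 1.4, 0.7] [-0.001, -0.001, 0.001]
  [92.7, 1.8, 0.9] [-0.001, -0.001, 0.001]
```

View pics/s10.png

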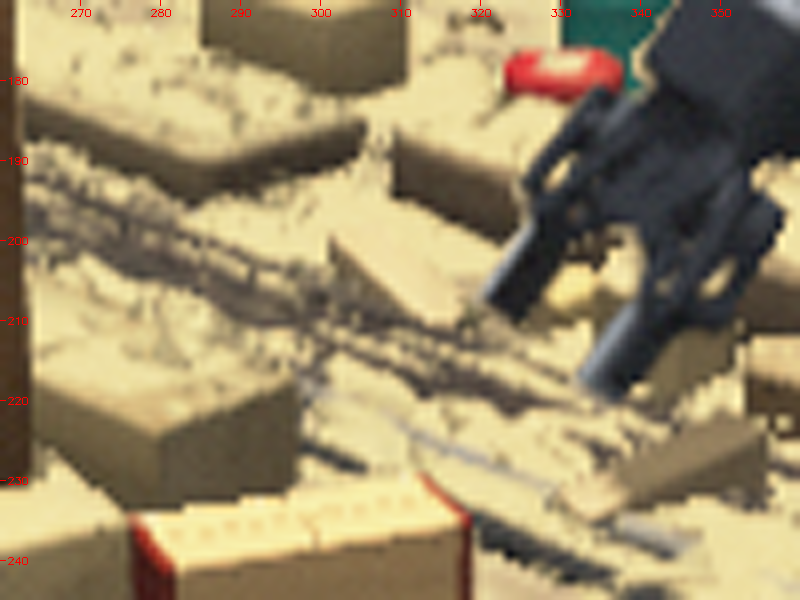

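View pics/t10.png

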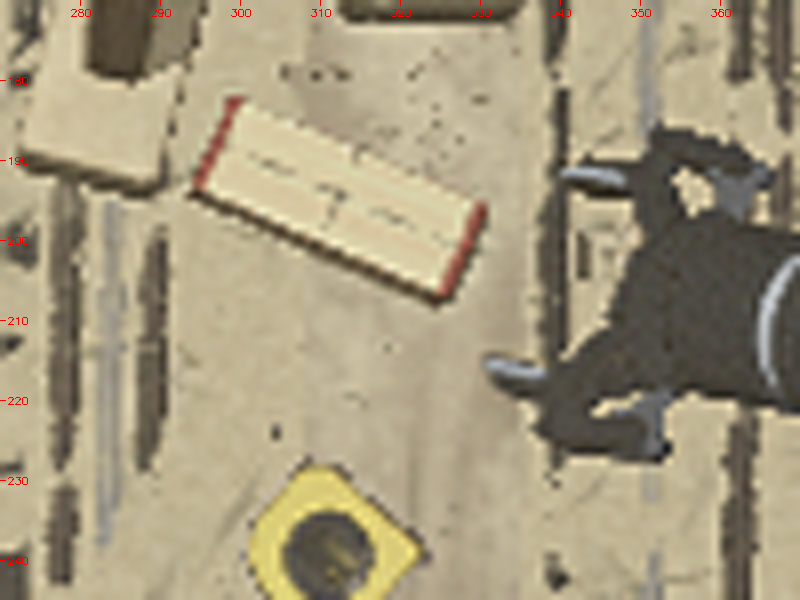

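The open gripper is in line with the blank (tips at top (340,191) and (331,215); blank axis runs (297,188)→(328,201)). Approaching along the tool axis.

```bash
python3 -m pendant '[[23,0.5,0,0,0,0],[46,1,0.5,0,0,0],[70,1.5,0.5,0,0,0],[92,2,1,0,0,0],[92,2,1,0,0,0]]'; python3 - <<'E'
from plan import *
st()
c=cap("scene"); crop(c,250,190,100,75,8,"s11.png")
c=cap("top"); crop(c,270,170,80,60,10,"t11.png")
E
```

```text
t: 9.9
ee_pos: [569.7, -155.7, 25.3]
tcp_rot: [0.742, 0.508, -0.363, 0.243]
contact_force: [-0.7, 0.8, -0.2]
finger_gap: 0.999
t 9.90 pos [ 569.7 -155.7   25.3] gap 0.999 F [-0.7  0.8 -0.2] tau [-0.56  0.29  0.05]
 q [ 0.93  0.8  -0.5   1.62 -0.37  0.95  0.41]
 x [ 0.219  0.578 -0.786] y [ 0.931 -0.365 -0.009]
```

View pics/s11.png

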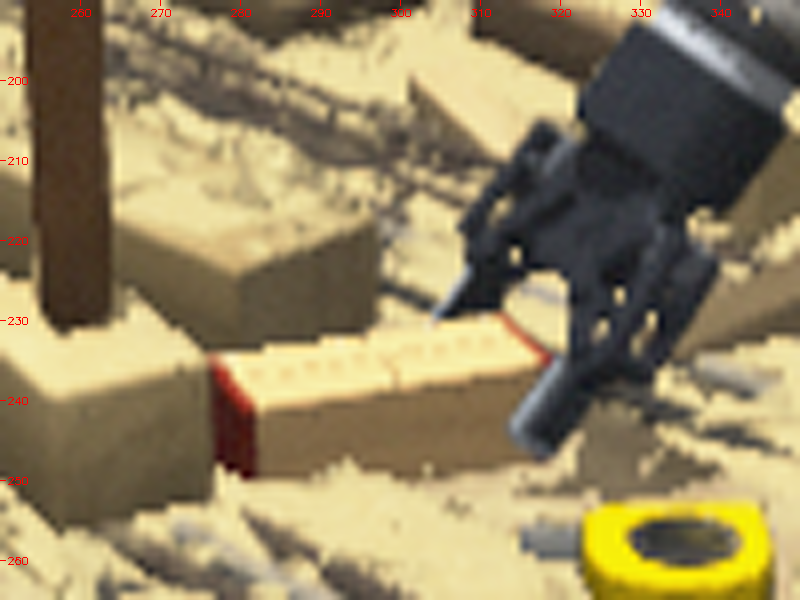

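View pics/t11.png

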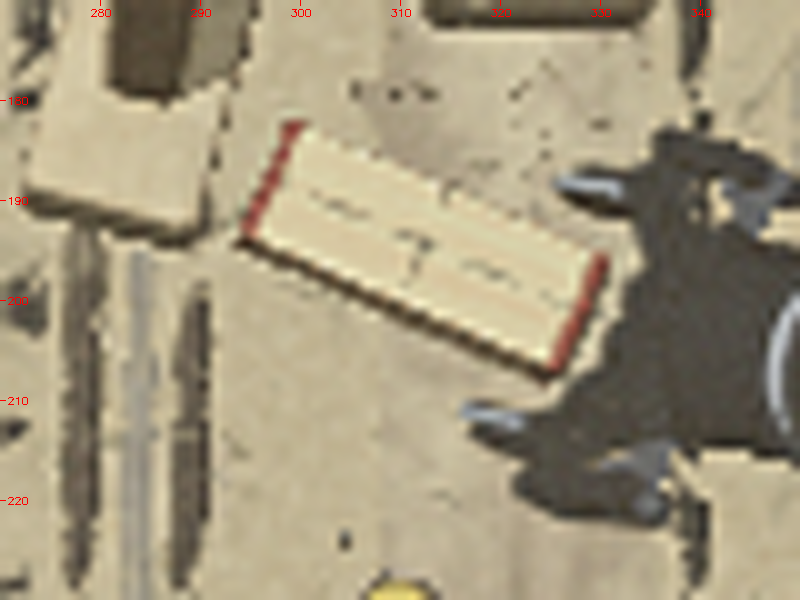

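The fingers straddle the right end: tips at top (326,188)/(317,211), blank end edge at (330,196)–(326,207). Closing.

```bash
python3 -m pendant '[[-1.5,0,-1.2,0,0,0],[-1.5,0,-1.2,0,0,0],[-1.5,0,-1.2,0,0,0],[-1.5,0,-1.2,0,0,0],[-1.5,0,-1.2,0,0,0]]' 0.1; python3 -m pendant '[[0,0,0,0,0,0],[-2,0,-1.6,0,0,0],[-4,0,-3.2,0,0,0],[-8,0,-6.3,0,0,0],[-8,0,-6.3,0,0,0]]'; python3 - <<'E'
from plan import *
st()
c=cap("scene"); crop(c,250,190,100,75,8,"s12.png")
E
```

```text
t: 10.42
ee_pos: [571.9, -162.0, 31.1]
tcp_rot: [0.744, 0.504, -0.364, 0.246]
contact_force: [-2.9, -3.8, 5.8]
finger_gap: 0.555
t: 10.83
ee_pos: [571.4, -159.6, 40.6]
tcp_rot: [0.743, 0.505, -0.363, 0.245]
contact_force: [0.7, -0.0, -1.8]
finger_gap: 0.552
t 10.83 pos [ 571.4 -159.6   40.6] gap 0.552 F [ 0.7 -0.  -1.8] tau [-0.98  0.36 -0.03]
 q [ 0.94  0.78 -0.5   1.61 -0.37  0.97  0.4 ]
 x [ 0.226  0.573 -0.788] y [ 0.929 -0.369 -0.002]
```

View pics/s12.png

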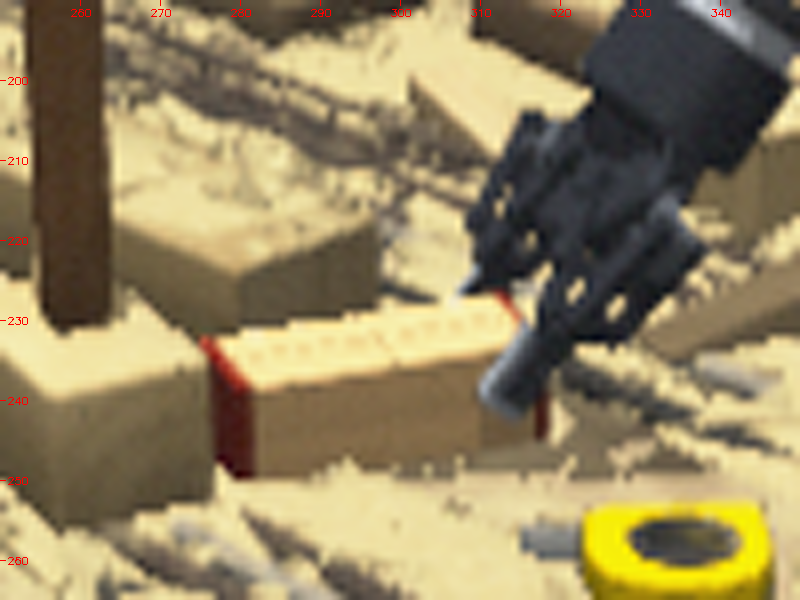

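The grip is firm (gap 0.552, about 47 mm; −1.8 N matches 0.2 kg) and the blank's right end is lifting. I'll raise it and back away from the mallet.

```bash
python3 -m pendant '[[-14,0,-1,0,0,0],[-29,0,-5,0,0,0],[-46,0,-11,0,0,0],[-64,0,-18,0,0,0],[-82,0,-26,0,0,0]]'; python3 - <<'E'
from plan import *
st()
c=cap("scene"); crop(c,250,165,100,75,8,"s13.png")
c=cap("top"); crop(c,270,170,80,60,10,"t13.png")
E
```

```text
t: 11.3
ee_pos: [559.6, -187.8, 120.6]
tcp_rot: [0.743, 0.505, -0.364, 0.245]
contact_force: [0.4, -0.7, -3.5]
finger_gap: 0.554
t 11.30 pos [ 559.6 -187.8  120.6] gap 0.554 F [ 0.4 -0.7 -3.5] tau [-0.99  0.34  0.04]
 q [ 0.98  0.68 -0.51  1.55 -0.38  1.14  0.36]
 x [ 0.224  0.573 -0.788] y [ 0.929 -0.369 -0.004]
```

View pics/s13.png

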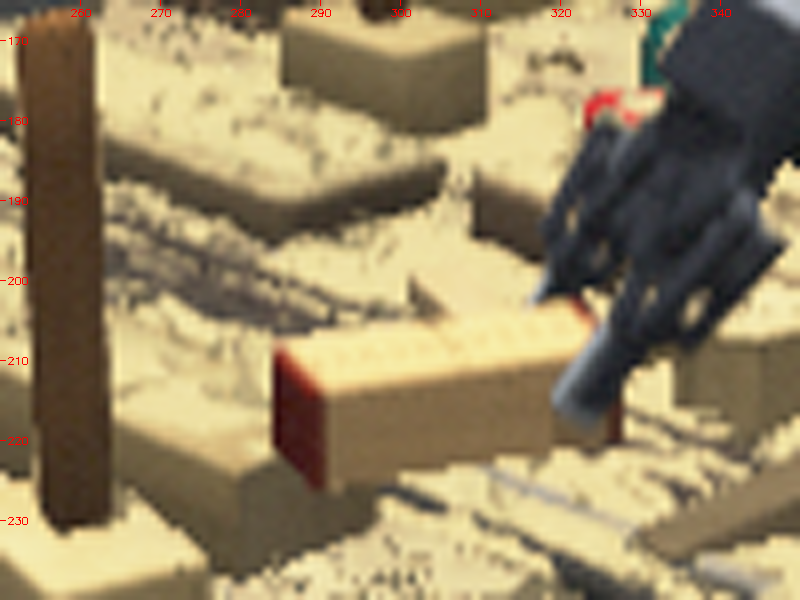

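View pics/t13.png

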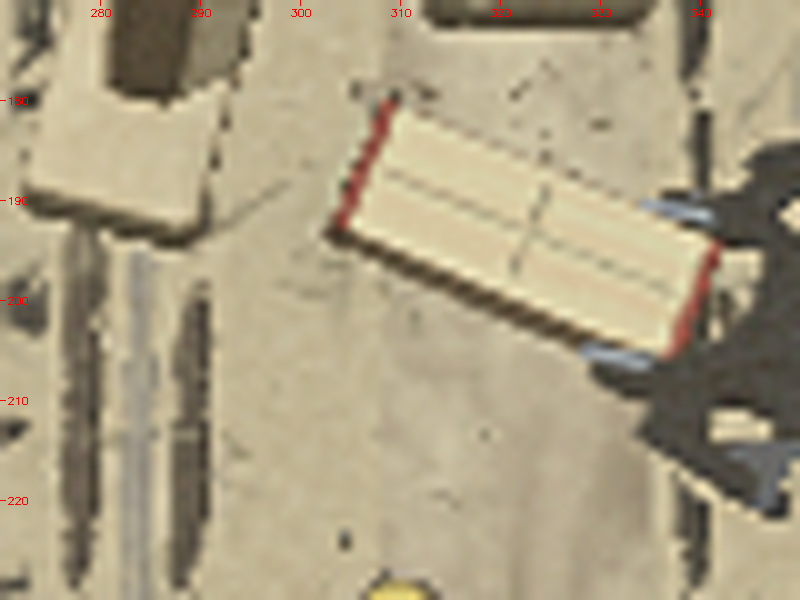

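```bash
python3 - <<'E'
from plan import *
s=st(); T=R.from_quat(s["tcp_rot"]); c=cap("top"); sc=cap("scene")
# params: a: blank centre (underside) in rel: along heading a, lateral b, down h from TCP, pitch (nose-down +), yaw delta ; scene px offset
h0=np.array([*T.as_matrix()[:2,0],0]); h0/=np.linalg.norm(h0); yaw0=np.arctan2(h0[1],h0[0]); print("yaw",yaw0)
L=[(65,-24,46),(-65,-24,46),(-65,24,46),(65,24,46)]  # y axis = left of heading ... 
ut=np.array([(309.2,180.2),(342,194.5),(337.3,205.5),(304,193)])-.45
Ls=[(65,-24,46),(65,24,46),(65,24,0),(-65,24,0),(-65,24,46),(-65,-24,46)]
us=np.array([(284.2,208.3),(290.3,213.8),(290.3,226.2),(327,220.2),(326.5,207),(321.5,202.5)])-.45
def W(q,P):
    a,b,h,pi,dy=q[:5]; Rr=R.from_euler('z',yaw0+dy)*R.from_euler('y',pi)
    return s["ee_pos"]+R.from_euler('z',yaw0).apply([a,b,-h])+Rr.apply(np.array(P,float))
def f(q): 
    return np.concatenate([(proj(c,W(q,L))-ut).ravel(),0.7*(proj(sc,W(q,Ls))+q[5:7]-us).ravel(),[(q[1])/1.5,(q[2]-31)/2.,(q[4])/.02,(q[5]-1.2)/1.5,q[6]/1.5]])
S=least_squares(f,[47,0,31,0,0,1,0],x_scale=[5,5,5,.05,.05,1,1],loss='soft_l1')
print(S.x.round(3)); e=f(S.x); print(e[:8].reshape(-1,2).round(1).tolist(),e[8:20].reshape(-1,2).round(1).tolist())
E
```

```text
t 11.40 pos [ 562.3 -189.5  123.5] gap 0.555 F [ 0.9  0.  -2.7] tau [-0.98  0.35 -0.06]
 q [ 0.98  0.68 -0.51  1.54 -0.38  1.14  0.36]
 x [ 0.231  0.569 -0.789] y [ 0.929 -0.371  0.004]
yaw 1.1855110740788923
[4.9605e+01 5.4800e-01 3.2099e+01 8.0000e-03 1.1000e-02 1.1420e+00
 1.5260e+00]
[[-0.7, -0.5], [1.2, -0.5], [0.8, 1.1], [-0.7, -0.7]] [[-0.6, -0.5], [-1.1, -0.5], [-0.9, 0.6], [0.9, 0.3], [1.4, -0.1], [0.5, -0.6]]
```

The top crop shows the blank held level, pencil cross up (cross at (323,193)). The fit puts the blank's centre 49.6 mm ahead of the TCP and its underside 32 mm below. Next I'll plan the insertion poses and the carry.

```bash
cat >> plan.py <<'E'
A0,H0,L0=49.6,32.0,38.0
def load(xf,zf,alpha,y=0,p=None):
    """far bottom corner at jig (xf,y), bench height zf, nose-down alpha deg -> TCP pose"""
    p=jigpose() if p is None else p; a=np.radians(alpha)
    t=np.array([xf,y,zf])+(65+A0)*np.array([-np.cos(a),0,np.sin(a)])+H0*np.array([np.sin(a),0,np.cos(a)])
    return tj(p,t)[0],ori(p[2],L0-alpha,-1)
def where(alpha=None):
    s=r.state(); p=jigpose(); T=R.from_quat(s["tcp_rot"]).as_matrix(); lean=np.degrees(np.arcsin(np.clip(np.hypot(*T[:2,0]),0,1))); al=np.radians(L0-lean)
    t=R.from_euler('z',-p[2]).apply(s["ee_pos"]-[p[0],p[1],0]); F=t-(65+A0)*np.array([-np.cos(al),0,np.sin(al)])-H0*np.array([np.sin(al),0,np.cos(al)])
    hd=np.arctan2(T[1,0],T[0,0])-p[2]; N=F+130*np.array([-np.cos(al),0,np.sin(al)])
    print("t %.2f F %s N %s alpha %.1f yawerr %.1f deg force %s gap %.3f q %s"%(s["t"],F.round(1),N.round(1),np.degrees(al),np.degrees(hd),s["contact_force"].round(1),s["finger_gap"],np.round(s["joint_pos"],2)))
E
python3 - <<'E'
from plan import *
where(); emit([492,-90,165],ori(1.55,36,-1))
E
```

```text
t 11.50 F [-337.9  -20.2   88. ] N [-467.9  -20.2   88.1] alpha 0.0 yawerr -27.7 deg force [-0.6  0.6 -4.2] gap 0.553 q [ 0.98  0.68 -0.51  1.55 -0.38  1.14  0.36]
t 11.5 shift [  5.1 -99.5 -79.2] rot [-0.287 -0.034 -0.213] norm 127.2 20.6 deg
 need rows 3.1
  [1.0, -19.9, -15.8] [-0.057, -0.007, -0.043]
  [2.0, -39.8, -31.7] [-0.115, -0.014, -0.085]
  [3.1, -59.7, -47.5] [-0.172, -0.02, -0.128]
  [4.1, -79.6, -63.3] [-0.229, -0.027, -0.17]
  [5.1, -99.5, -79.2] [-0.287, -0.034, -0.213]
```

```bash
python3 -m pendant '[[-4,-25,-10,-0.08,-0.01,-0.055],[-4,-50,-22,-0.16,-0.02,-0.11],[-2,-72,-40,-0.22,-0.027,-0.16],[2,-88,-60,-0.27,-0.03,-0.2],[5,-100,-79,-0.287,-0.034,-0.213]]'; python3 - <<'E'
from plan import *
where(); emit(*load(-85,110,8))
E
```

```text
t: 11.92
ee_pos: [490.7, -87.1, 164.9]
tcp_rot: [0.635, 0.626, -0.323, 0.317]
contact_force: [0.7, 0.9, -2.2]
finger_gap: 0.552
t 11.92 F [-231.5   37.9  129.4] N [-361.4   37.9  133.4] alpha 1.8 yawerr -7.0 deg force [ 0.7  0.9 -2.2] gap 0.552 q [ 0.94  0.55 -0.6   1.65 -0.3   1.28  0.48]
t 11.92 shift [  97.1   18.7 -120.4] rot [-0.106 -0.108 -0.067] norm 155.9 9.5 deg
 need rows 3.7
  [19.4, 3.7, -24.1] [-0.021, -0.022, -0.013]
  [38.9, 7.5, -48.2] [-0.042, -0.043, -0.027]
  [58.3, 11.2, -72.3] [-0.064, -0.065, -0.04]
  [77.7, 15.0, -96.3] [-0.085, -0.086, -0.053]
  [97.1, 18.7, -120.4] [-0.106, -0.108, -0.067]
```

```bash
python3 -m pendant '[[20,4,-24,-0.021,-0.022,-0.013],[39,7.5,-48,-0.042,-0.043,-0.027],[58,11,-72,-0.064,-0.065,-0.04],[78,15,-96,-0.085,-0.086,-0.053],[97,19,-120,-0.106,-0.108,-0.067]]'; python3 - <<'E'
from plan import *
where(); c=cap("scene"); crop(c,160,200,133,100,6,"s14.png"); c=cap("top"); crop(c,165,180,100,75,8,"t14.png"); where()
emit(*load(-40,66,10))
E
```

```text
t: 12.33
ee_pos: [512.7, 66.7, 156.9]
tcp_rot: [0.578, 0.644, -0.335, 0.373]
contact_force: [-0.6, 0.3, -2.0]
finger_gap: 0.551
t 12.33 F [-85.7  -0.7 109. ] N [-214.4   -0.7  127.4] alpha 8.1 yawerr -0.1 deg force [-0.6  0.3 -2. ] gap 0.551 q [ 0.65  0.5  -0.66  1.71 -0.24  1.12  0.26]
t 12.43 F [-76.8  -0.4 112.2] N [-205.6   -0.4  129.7] alpha 7.7 yawerr 0.5 deg force [ 0.5  0.9 -1.4] gap 0.548 q [ 0.64  0.5  -0.67  1.71 -0.25  1.12  0.26]
t 12.43 shift [ 55.7  -0.1 -12.3] rot [ 0.012 -0.04   0.004] norm 57.1 2.4 deg
 need rows 1.4
  [11.1, -0.0, -2.5] [0.002, -0.008, 0.001]
  [22.3, -0.0, -4.9] [0.005, -0.016, 0.002]
  [33.4, -0.0, -7.4] [0.007, -0.024, 0.002]
  [44.6, -0.0, -9.8] [0.009, -0.032, 0.003]
  [55.7, -0.1, -12.3] [0.012, -0.04, 0.004]
```

View pics/s14.png

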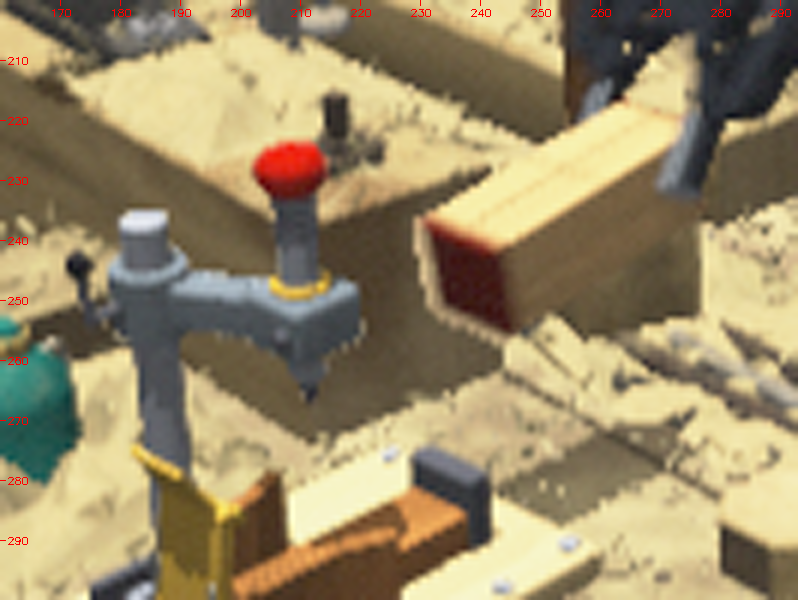

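View pics/t14.png

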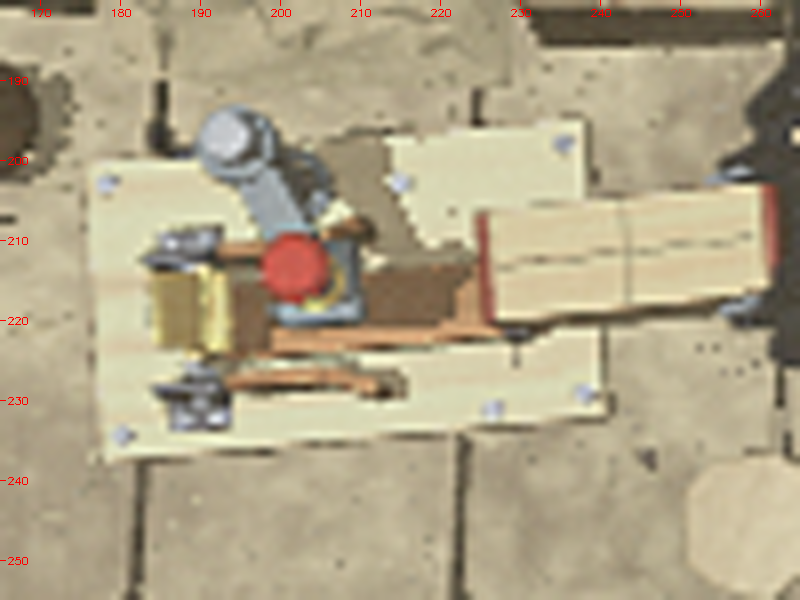

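```bash
python3 - <<'E'
from plan import *
s=r.state(); c=cap("top"); sc=cap("scene"); p=jigpose()
T=R.from_quat(s["tcp_rot"]); 
B=T*R.from_matrix(np.c_[[np.sin(np.radians(38)),0,-np.cos(np.radians(38))],[0,-1,0],[-np.cos(np.radians(38)),0,-np.sin(np.radians(38))]]).inv() if 0 else None
# blank axes: ex = heading comp
M=T.as_matrix(); l=np.radians(38); ex=np.sin(l)*M[:,0]-np.cos(l)*M[:,2]; ez=-np.cos(l)*M[:,0]-np.sin(l)*M[:,2]; ey=np.cross(ez,ex)
print(ex.round(3),ez.round(3))
O=s["ee_pos"]+49.6*ex-32*ez
P=lambda L:np.array([O+a*ex+b*ey+d*ez for a,b,d in L])
print("top blank TL,TR,BR,BL pred",(proj(c,P([(65,-24,46),(-65,-24,46),(-65,24,46),(65,24,46)]))+.45).round(1).tolist())
print("scene",(proj(sc,P([(65,-24,46),(65,24,46),(65,24,0),(65,-24,0)]))+.45).round(1).tolist())
print("top bed edges y=18 z35", (proj(c,tj(p,[(-65,18,35),(0,18,35),(-65,20,51),(-65,-20,51),(-79,20,51),(-79,-20,51)]))+.45).round(1).tolist())
print("board",(proj(c,tj(p,[(128,-84,15),(-108,-84,15),(-108,58,15),(128,58,15)]))+.45).round(1).tolist())
crop(c,190,195,60,45,13,"t15.png",5)
E
```

```text
[-0.119  0.984 -0.135] [-0.018  0.133  0.991]
top blank TL,TR,BR,BL pred [[225.3, 207.0], [262.8, 202.7], [264.2, 216.8], [226.5, 221.0]]
scene [[225.1, 237.4], [237.9, 242.7], [240.6, 258.1], [228.0, 252.4]]
top bed edges y=18 z35 [[228.5, 222.3], [210.8, 223.8], [228.0, 222.4], [227.3, 211.5], [231.9, 222.1], [231.1, 211.2]]
board [[175.8, 200.1], [238.5, 194.8], [241.4, 232.4], [177.9, 237.8]]
```

View pics/t15.png

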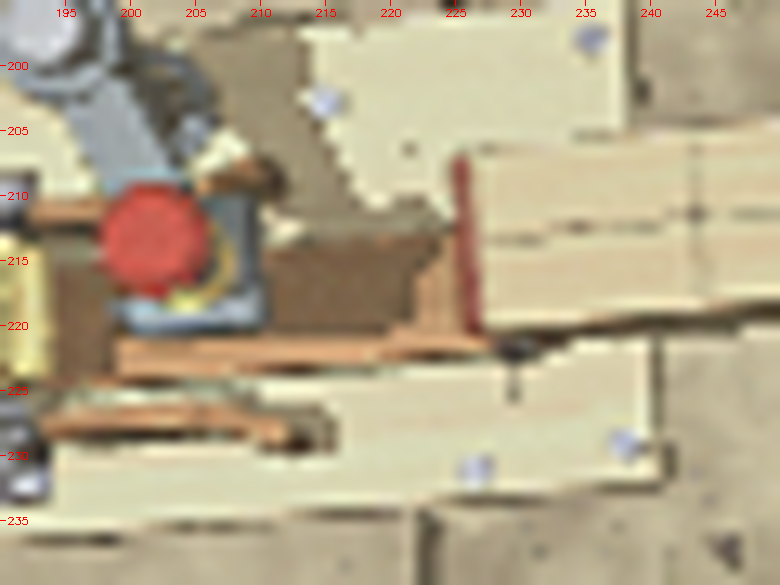

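The view agrees with the projected blank and jig to about 0.5 px (blank far end (225.5,207)–(227,220.5); bed edge at v≈222–224). Proceeding with the insertion.

```bash
sed -i 's/^A0,/#J\nA0,/' plan.py; python3 - <<'E'
from plan import *
np.save("p.npy",np.array([[491.4,260,1.68],Q])); emit(*load(-38,64,10))
E
```

```text
t 12.53 shift [ 60.8   0.1 -21.4] rot [ 0.002 -0.034  0.   ] norm 64.4 1.9 deg
 need rows 1.5
  [12.2, 0.0, -4.3] [0.0, -0.007, 0.0]
  [24.3, 0.0, -8.6] [0.001, -0.013, 0.0]
  [36.5, 0.0, -12.9] [0.001, -0.02, 0.0]
  [48.6, 0.1, -17.1] [0.001, -0.027, 0.0]
  [60.8, 0.1, -21.4] [0.002, -0.034, 0.0]
```

```bash
python3 -m pendant '[[15,0,-5,0,-0.01,0],[31,0,-11,0,-0.02,0],[46,0,-16,0,-0.027,0],[61,0,-21,0,-0.034,0],[61,0,-21,0,-0.034,0]]'; python3 - <<'E'
from plan import *
where(); emit(*load(25,41,10))
E
```

```text
t: 12.95
ee_pos: [505.7, 113.9, 113.4]
tcp_rot: [0.572, 0.639, -0.345, 0.382]
contact_force: [-2.1, 0.7, -2.4]
finger_gap: 0.552
t 12.95 F [-39.4   1.7  62. ] N [-167.4    1.7   84.5] alpha 10.0 yawerr 0.4 deg force [-2.1  0.7 -2.4] gap 0.552 q [ 0.55  0.52 -0.65  1.79 -0.22  0.98  0.19]
t 12.95 shift [ 48.8   1.7 -47. ] rot [-0.003 -0.001  0.003] norm 67.8 0.3 deg
 need rows 1.6
  [9.8, 0.3, -9.4] [-0.001, -0.0, 0.001]
  [19.5, 0.7, -18.8] [-0.001, -0.0, 0.001]
  [29.3, 1.0, -28.2] [-0.002, -0.0, 0.002]
  [39.0, 1.4, -37.6] [-0.002, -0.001, 0.003]
  [48.8, 1.7, -47.0] [-0.003, -0.001, 0.003]
```

```bash
python3 -m pendant '[[16,0.5,-16,0,0,0],[32,1,-31,0,0,0],[49,1,-47,0,0,0],[49,1,-47,0,0,0],[49,1,-47,0,0,0]]'; python3 - <<'E'
from plan import *
where(); c=cap("scene"); crop(c,160,200,133,100,6,"s16.png"); c=cap("top"); crop(c,165,180,100,75,8,"t16.png"); where()
emit(*load(45,38,10))
E
```

```text
t: 13.37
ee_pos: [501.4, 176.2, 93.6]
tcp_rot: [0.572, 0.638, -0.345, 0.383]
contact_force: [-3.1, 1.4, -2.5]
finger_gap: 0.55
t 13.37 F [22.8 -0.8 42.1] N [-105.2   -0.8   64.8] alpha 10.0 yawerr 0.1 deg force [-3.1  1.4 -2.5] gap 0.550 q [ 0.44  0.54 -0.66  1.82 -0.22  0.87  0.1 ]
t 13.47 F [21.9 -0.7 42.1] N [-106.1   -0.7   64.9] alpha 10.1 yawerr 0.1 deg force [-3.9  2.4 -3.7] gap 0.553 q [ 0.44  0.54 -0.66  1.82 -0.22  0.87  0.1 ]
t 13.47 shift [ 14.6  -0.8 -18.3] rot [-0.004  0.001  0.001] norm 23.4 0.2 deg
 need rows 0.6
  [2.9, -0.2, -3.7] [-0.001, 0.0, 0.0]
  [5.8, -0.3, -7.3] [-0.002, 0.001, 0.0]
  [8.7, -0.5, -11.0] [-0.002, 0.001, 0.001]
  [11.6, -0.6, -14.7] [-0.003, 0.001, 0.001]
  [14.6, -0.8, -18.3] [-0.004, 0.001, 0.001]
```

View pics/s16.png

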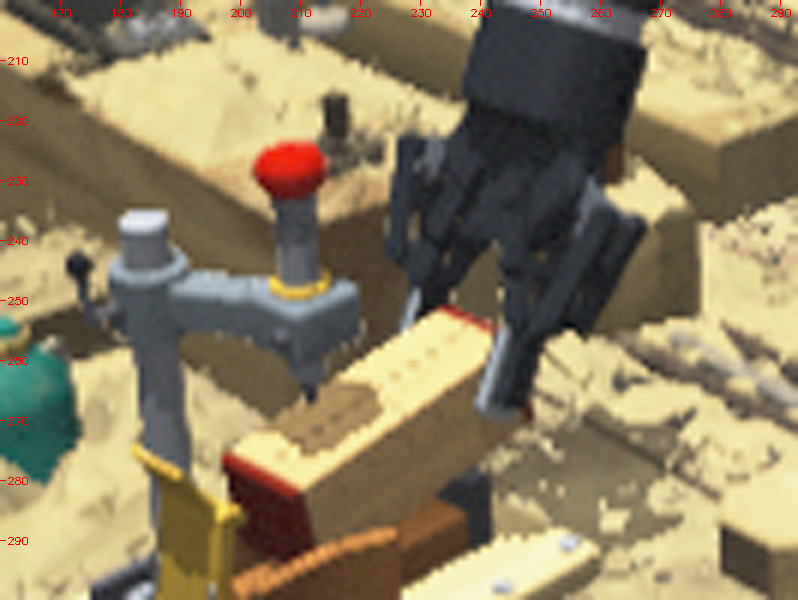

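View pics/t16.png

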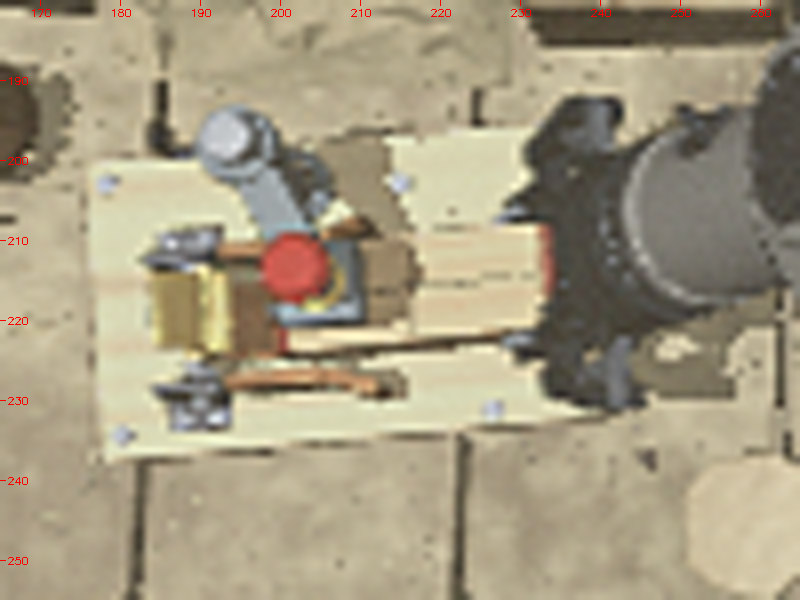

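The blank's far end is between the cheeks (scene (197–210,277–293)), with a light −3 N sideways touch on the far cheek. I'll correct about 1 mm toward the robot and push on slowly.

```bash
python3 - <<'E'
from plan import *
np.save("p.npy",np.array([[490.4,260,1.68],Q])); emit(*load(45,38,10))
E

```

```text
t 13.47 shift [ 14.6  -1.8 -18.4] rot [-0.004  0.001  0.001] norm 23.6 0.2 deg
 need rows 0.6
  [2.9, -0.4, -3.7] [-0.001, 0.0, 0.0]
  [5.8, -0.7, -7.4] [-0.002, 0.001, 0.0]
  [8.8, -1.1, -11.1] [-0.002, 0.001, 0.001]
  [11.7, -1.4, -14.7] [-0.003, 0.001, 0.001]
  [14.6, -1.8, -18.4] [-0.004, 0.001, 0.001]
```

```bash
python3 -m pendant '[[3,-0.7,-4,0,0,0],[6,-1.3,-8,0,0,0],[9,-1.8,-11,0,0,0],[12,-1.8,-15,0,0,0],[14,-1.8,-18,0,0,0]]'; python3 - <<'E'
from plan import *
where(); 
emit(*load(60,37,10))
E
```

```text
t: 13.88
ee_pos: [498.6, 195.3, 89.2]
tcp_rot: [0.573, 0.636, -0.347, 0.384]
contact_force: [-3.9, -4.6, -2.1]
finger_gap: 0.553
t 13.88 F [41.9 -1.1 37.3] N [-86.   -1.1  60.4] alpha 10.3 yawerr -0.3 deg force [-3.9 -4.6 -2.1] gap 0.553 q [ 0.4   0.54 -0.66  1.83 -0.22  0.84  0.06]
t 13.88 shift [  9.   -1.2 -15.5] rot [-0.006  0.005 -0.002] norm 17.9 0.4 deg
 need rows 0.4
  [1.8, -0.2, -3.1] [-0.001, 0.001, -0.0]
  [3.6, -0.5, -6.2] [-0.002, 0.002, -0.001]
  [5.4, -0.7, -9.3] [-0.004, 0.003, -0.001]
  [7.2, -1.0, -12.4] [-0.005, 0.004, -0.002]
  [9.0, -1.2, -15.5] [-0.006, 0.005, -0.002]
```

```bash
python3 -m pendant '[[1.8,-0.4,-3.1,0,0,0],[3.6,-0.8,-6.2,0,0,0],[5.4,-1.2,-9.3,0,0,0],[7.2,-1.2,-12.4,0,0,0],[9,-1.2,-15.5,0,0,0]]'; python3 - <<'E'
from plan import *
where(); c=cap("scene"); crop(c,170,230,80,60,10,"s17.png"); where()
emit(*load(69,37,10))
E
```

```text
t: 14.3
ee_pos: [496.9, 209.0, 87.7]
tcp_rot: [0.573, 0.634, -0.348, 0.385]
contact_force: [-4.3, -13.7, 2.7]
finger_gap: 0.555
t 14.30 F [55.4 -0.9 35.3] N [-72.4  -0.9  59.1] alpha 10.6 yawerr -0.4 deg force [ -4.3 -13.7   2.7] gap 0.555 q [ 0.37  0.54 -0.66  1.84 -0.21  0.82  0.03]
t 14.35 F [56.3 -0.9 35.6] N [-71.5  -0.9  59.3] alpha 10.5 yawerr -0.4 deg force [ -4.2 -10.4   1.1] gap 0.550 q [ 0.37  0.54 -0.66  1.84 -0.21  0.82  0.03]
t 14.35 shift [  5.2  -1.  -11.1] rot [-0.007  0.009 -0.004] norm 12.3 0.7 deg
 need rows 0.3
  [1.0, -0.2, -2.2] [-0.001, 0.002, -0.001]
  [2.1, -0.4, -4.4] [-0.003, 0.004, -0.001]
  [3.1, -0.6, -6.6] [-0.004, 0.005, -0.002]
  [4.2, -0.8, -8.8] [-0.006, 0.007, -0.003]
  [5.2, -1.0, -11.1] [-0.007, 0.009, -0.004]
```

View pics/s17.png

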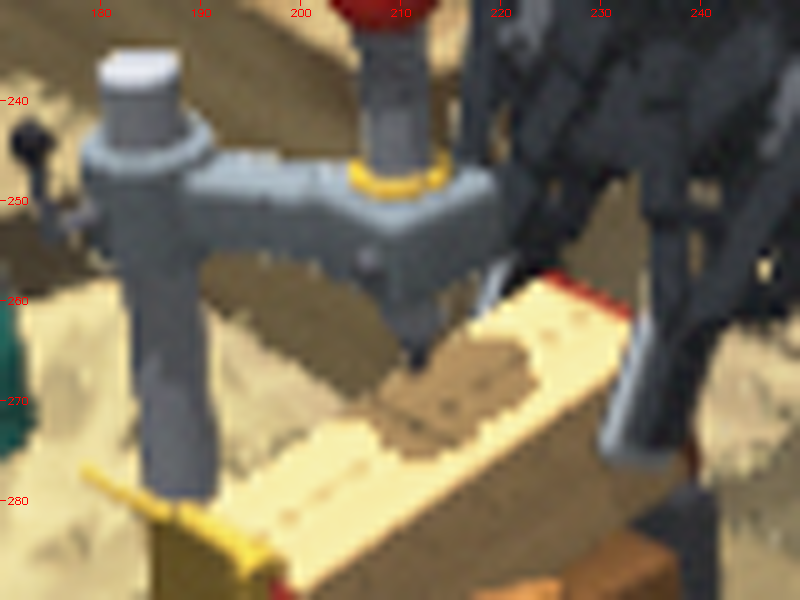

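The blank's far end is against the gate (gate top at (178–197,277–287), swung back) with 10–14 N along −y. Pushing 13 mm more.

```bash
python3 -m pendant '[[1,-0.4,-2.2,0,0,0],[2,-0.8,-4.4,0,0,0],[3.2,-1,-7,0,0.003,0],[4.3,-1,-9.5,0,0.006,0],[5.4,-1,-12,0,0.009,0]]'; python3 - <<'E'
from plan import *
where(); c=cap("scene"); crop(c,170,240,80,60,10,"s18.png"); where()
emit(*load(69.5,37,9))
E
```

```text
t: 14.77
ee_pos: [496.0, 217.4, 88.0]
tcp_rot: [0.574, 0.634, -0.347, 0.384]
contact_force: [-7.2, -29.2, 11.9]
finger_gap: 0.555
t 14.77 F [64.  -1.  35.9] N [-63.9  -1.   59.3] alpha 10.4 yawerr -0.6 deg force [ -7.2 -29.2  11.9] gap 0.555 q [ 0.35  0.54 -0.66  1.84 -0.22  0.81  0.02]
t 14.82 F [64.  -0.9 36. ] N [-63.9  -0.9  59.4] alpha 10.4 yawerr -0.6 deg force [ -6.2 -23.    9.2] gap 0.553 q [ 0.35  0.54 -0.66  1.84 -0.22  0.81  0.02]
t 14.82 shift [ 3.4 -1.  -3.1] rot [-0.008  0.024 -0.005] norm 4.7 1.5 deg
 need rows 0.2
  [0.7, -0.2, -0.6] [-0.002, 0.005, -0.001]
  [1.4, -0.4, -1.2] [-0.003, 0.01, -0.002]
  [2.0, -0.6, -1.9] [-0.005, 0.014, -0.003]
  [2.7, -0.8, -2.5] [-0.006, 0.019, -0.004]
  [3.4, -1.0, -3.1] [-0.008, 0.024, -0.005]
```

View pics/s18.png

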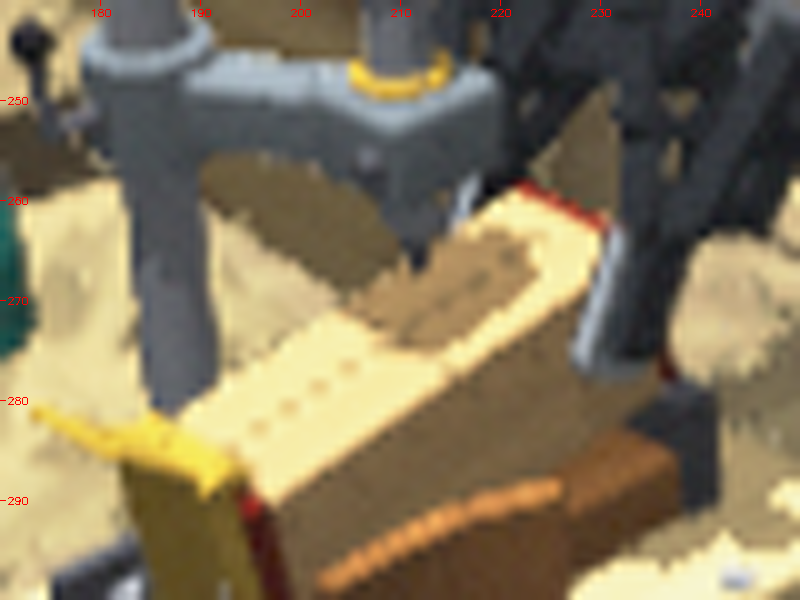

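```bash
python3 -m pendant '[[-0.7,-0.4,-0.4,0,0,0],[-1.3,-0.8,-0.7,0,0,0],[-1.3,-0.8,-0.7,0,0,0],[-1.3,-0.8,-0.7,0,0,0],[-1.3,-0.8,-0.7,0,0,0]]'; python3 - <<'E'
from plan import *
where(); st()
c=cap("top"); crop(c,165,185,80,60,10,"t18.png")
E
```

```text
t: 15.23
ee_pos: [495.7, 217.6, 89.0]
tcp_rot: [0.575, 0.634, -0.347, 0.384]
contact_force: [-4.4, -18.8, 2.3]
finger_gap: 0.553
t 15.23 F [64.2 -0.6 36.9] N [-63.7  -0.6  60.3] alpha 10.4 yawerr -0.8 deg force [ -4.4 -18.8   2.3] gap 0.553 q [ 0.36  0.54 -0.66  1.84 -0.22  0.81  0.02]
t 15.23 pos [495.7 217.6  89. ] gap 0.553 F [ -4.4 -18.8   2.3] tau [-3.89  0.8   1.49]
 q [ 0.36  0.54 -0.66  1.84 -0.22  0.81  0.02]
 x [-0.044  0.462 -0.886] y [0.995 0.098 0.002]
```

View pics/t18.png

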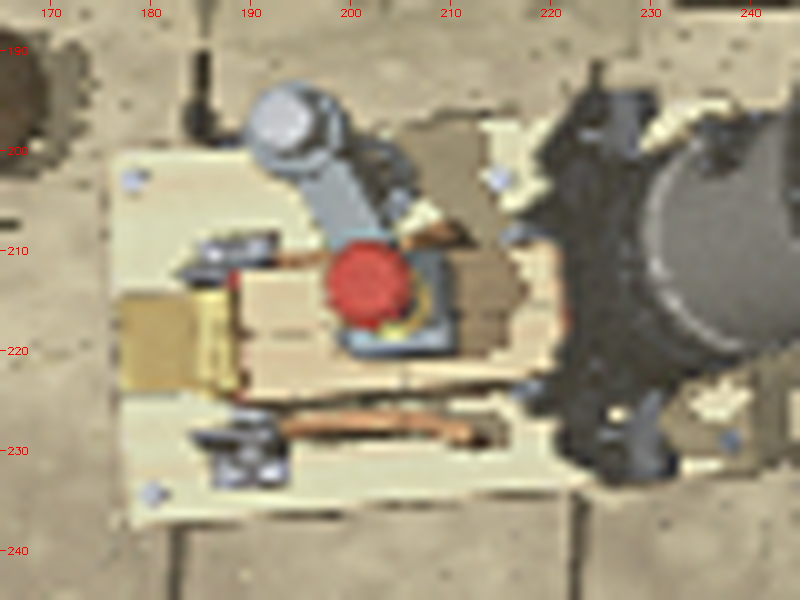

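```bash
python3 - <<'E'
from plan import *
c=cap("top"); p=jigpose()
for uv,z in [((188.6,213),82),((189.3,223),82),((221.5,215),106),((200,273),82)]:
    print(uv,R.from_euler('z',-p[2]).apply(back(c,np.array(uv)-.45,z)-[p[0],p[1],0]).round(1))
where()
E
```

```text
(188.6, 213) [[ 70.1 -23.2  82. ]]
(189.3, 223) [[69.7 12.9 82. ]]
(221.5, 215) [[-49.6  -3.2 106. ]]
(200, 273) [[ 42.7 192.   82. ]]
t 15.33 F [64.2 -0.6 36.9] N [-63.7  -0.6  60.3] alpha 10.4 yawerr -0.8 deg force [ -3.4 -18.9   1.5] gap 0.555 q [ 0.36  0.54 -0.66  1.84 -0.22  0.81  0.02]
```

```bash
python3 -m pendant '[[0.8,-0.3,-1.5,0,0,0],[1.6,-0.6,-3.1,0,0,0],[2.5,-1,-4.8,0,0,0],[3.3,-1,-6.4,0,0,0],[3.3,-1,-6.4,0,0,0]]'; python3 - <<'E'
from plan import *
where(); c=cap("scene"); crop(c,170,240,80,60,10,"s19.png"); where()
emit(*load(69,36,5))
E
```

```text
t: 15.75
ee_pos: [496.0, 218.0, 88.7]
tcp_rot: [0.575, 0.631, -0.35, 0.386]
contact_force: [-6.0, -35.3, 14.3]
finger_gap: 0.554
t 15.75 F [64.1 -1.  35.8] N [-63.5  -1.   60.2] alpha 10.8 yawerr -1.1 deg force [ -6.  -35.3  14.3] gap 0.554 q [ 0.35  0.53 -0.66  1.84 -0.21  0.81  0.01]
t 15.80 F [64.1 -1.  35.8] N [-63.6  -1.   60.1] alpha 10.8 yawerr -1.1 deg force [ -7.  -35.6  14.3] gap 0.555 q [ 0.35  0.53 -0.66  1.84 -0.21  0.81  0.01]
t 15.8 shift [ 9.6 -1.   4.9] rot [-0.011  0.102 -0.009] norm 10.9 5.9 deg
 need rows 0.8
  [1.9, -0.2, 1.0] [-0.002, 0.02, -0.002]
  [3.9, -0.4, 2.0] [-0.004, 0.041, -0.004]
  [5.8, -0.6, 2.9] [-0.007, 0.061, -0.005]
  [7.7, -0.8, 3.9] [-0.009, 0.081, -0.007]
  [9.6, -1.0, 4.9] [-0.011, 0.102, -0.009]
```

View pics/s19.png

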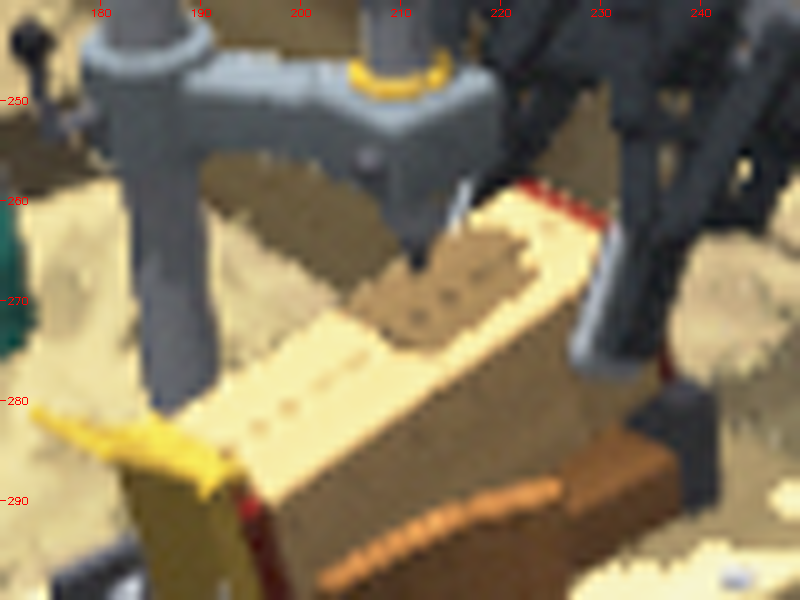

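The far lower corner is stopped by the solid foot of the gate flap: at pin height its face can't go back past x≈65. The force rose to 35 N without motion. I'll ease off, lift the far end about 6 mm to push higher on the flap, then lower the near end.

```bash
python3 -m pendant '[[-2,0,3.5,0,0,0],[-4,-0.5,3,0,0,0],[-6,-1,2,0,0,0],[-8,-1,1.5,0,0,0],[-8,-1,1.5,0,0,0]]'; python3 - <<'E'
from plan import *
where(); st(); c=cap("scene"); crop(c,170,240,80,60,10,"s20.png"); where()
E
```

```text
t: 16.22
ee_pos: [495.2, 221.1, 96.1]
tcp_rot: [0.577, 0.633, -0.346, 0.384]
contact_force: [-0.2, -11.8, -4.1]
finger_gap: 0.555
t 16.22 F [68.  -0.5 44.3] N [-60.   -0.5  67.3] alpha 10.2 yawerr -1.4 deg force [ -0.2 -11.8  -4.1] gap 0.555 q [ 0.36  0.53 -0.67  1.84 -0.23  0.81  0.02]
t 16.22 pos [495.2 221.1  96.1] gap 0.555 F [ -0.2 -11.8  -4.1] tau [-3.64 -0.05  0.39]
 q [ 0.36  0.53 -0.67  1.84 -0.23  0.81  0.02]
 x [-0.04   0.464 -0.885] y [0.995 0.095 0.005]
t 16.27 F [67.9 -0.5 44.2] N [-60.   -0.5  67.2] alpha 10.2 yawerr -1.4 deg force [ -0.1 -13.3  -1.7] gap 0.558 q [ 0.36  0.53 -0.67  1.84 -0.23  0.81  0.02]
```

View pics/s20.png

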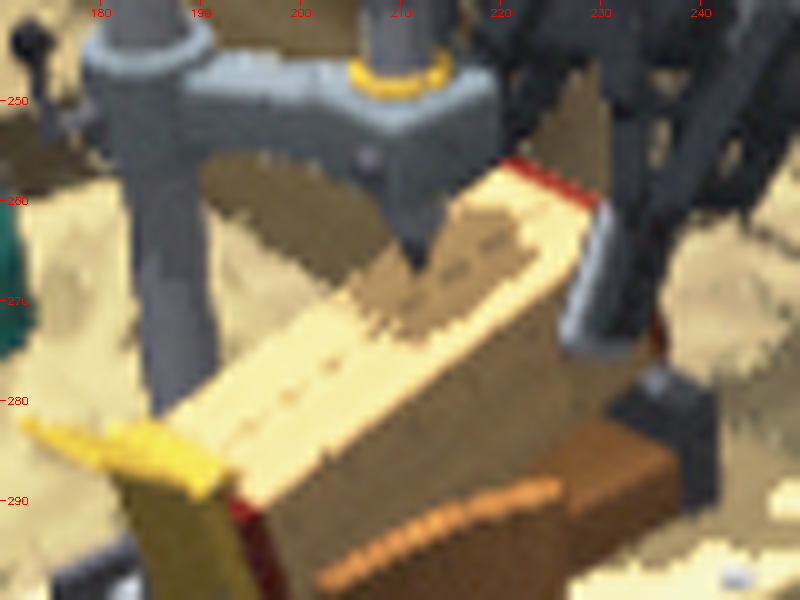

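Freed: far corner at x≈68, near corner at x≈−60, gate held back with about 12 N, no side load. Now I'll lower the near end.

```bash
python3 - <<'E'
from plan import *
emit(*load(68,42,4.5,y=-.5))
E
```

```text
t 16.27 shift [ 9.5 -0.  10.2] rot [-0.01   0.1   -0.012] norm 13.9 5.8 deg
 need rows 0.8
  [1.9, -0.0, 2.0] [-0.002, 0.02, -0.002]
  [3.8, -0.0, 4.1] [-0.004, 0.04, -0.005]
  [5.7, -0.0, 6.1] [-0.006, 0.06, -0.007]
  [7.6, -0.0, 8.1] [-0.008, 0.08, -0.009]
  [9.5, -0.0, 10.2] [-0.01, 0.1, -0.012]
```

```bash
python3 -m pendant '[[2,0,2,0,0.02,0],[4,0,4,0,0.04,0],[6,0,6,0,0.06,0],[8,0,8,0,0.08,0],[9.5,0,10,0,0.1,0]]'; python3 - <<'E'
from plan import *
where(); c=cap("scene"); crop(c,170,240,80,60,10,"s21.png"); where()
emit(*load(67.5,38,1,y=-.5))
E
```

```text
t: 16.68
ee_pos: [496.1, 216.3, 83.7]
tcp_rot: [0.594, 0.651, -0.316, 0.351]
contact_force: [-2.7, -19.8, 7.3]
finger_gap: 0.553
t 16.68 F [67.8 -0.9 43. ] N [-61.9  -0.9  53. ] alpha 4.4 yawerr -1.2 deg force [ -2.7 -19.8   7.3] gap 0.553 q [ 0.45  0.6  -0.72  1.86 -0.29  0.79  0.14]
t 16.73 F [67.3 -0.7 42.2] N [-62.4  -0.7  52. ] alpha 4.3 yawerr -1.2 deg force [ -3.5 -18.4   6.1] gap 0.550 q [ 0.46  0.6  -0.72  1.86 -0.29  0.79  0.14]
t 16.73 shift [ 7.9 -0.2  7.6] rot [-0.012  0.058 -0.012] norm 10.9 3.5 deg
 need rows 0.5
  [1.6, -0.0, 1.5] [-0.002, 0.012, -0.002]
  [3.1, -0.1, 3.0] [-0.005, 0.023, -0.005]
  [4.7, -0.1, 4.5] [-0.007, 0.035, -0.007]
  [6.3, -0.1, 6.1] [-0.009, 0.046, -0.01]
  [7.9, -0.2, 7.6] [-0.012, 0.058, -0.012]
```

View pics/s21.png

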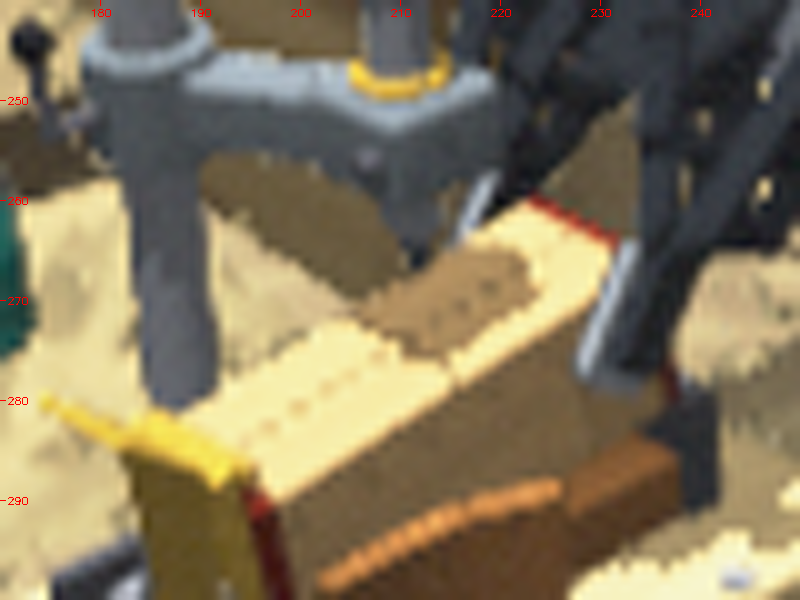

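```bash
python3 -m pendant '[[1.5,0,1.6,0,0.012,0],[3,-0.2,3.2,0,0.023,0],[4.5,-0.4,4.8,0,0.035,0],[6,-0.5,6.5,0,0.046,0],[7.4,-0.5,8.2,0,0.058,0]]'; python3 - <<'E'
from plan import *
where(); c=cap("scene"); crop(c,170,240,80,60,10,"s22.png"); where()
emit(*load(66,36,0,y=-.5))
E
```

```text
t: 17.15
ee_pos: [496.8, 212.9, 72.9]
tcp_rot: [0.603, 0.66, -0.299, 0.333]
contact_force: [-3.4, -24.1, 10.9]
finger_gap: 0.553
t 17.15 F [66.4 -1.3 38.6] N [-63.6  -1.3  41.2] alpha 1.1 yawerr -1.4 deg force [ -3.4 -24.1  10.9] gap 0.553 q [ 0.51  0.65 -0.74  1.87 -0.32  0.77  0.21]
t 17.20 F [66.2 -1.1 38.1] N [-63.8  -1.1  40.5] alpha 1.1 yawerr -1.4 deg force [ -3.2 -22.    8.8] gap 0.552 q [ 0.51  0.65 -0.74  1.87 -0.32  0.77  0.21]
t 17.2 shift [ 2.9 -0.6  3.2] rot [-0.011  0.019 -0.014] norm 4.4 1.5 deg
 need rows 0.2
  [0.6, -0.1, 0.6] [-0.002, 0.004, -0.003]
  [1.1, -0.3, 1.3] [-0.004, 0.008, -0.006]
  [1.7, -0.4, 1.9] [-0.006, 0.011, -0.009]
  [2.3, -0.5, 2.6] [-0.008, 0.015, -0.011]
  [2.9, -0.6, 3.2] [-0.011, 0.019, -0.014]
```

View pics/s22.png

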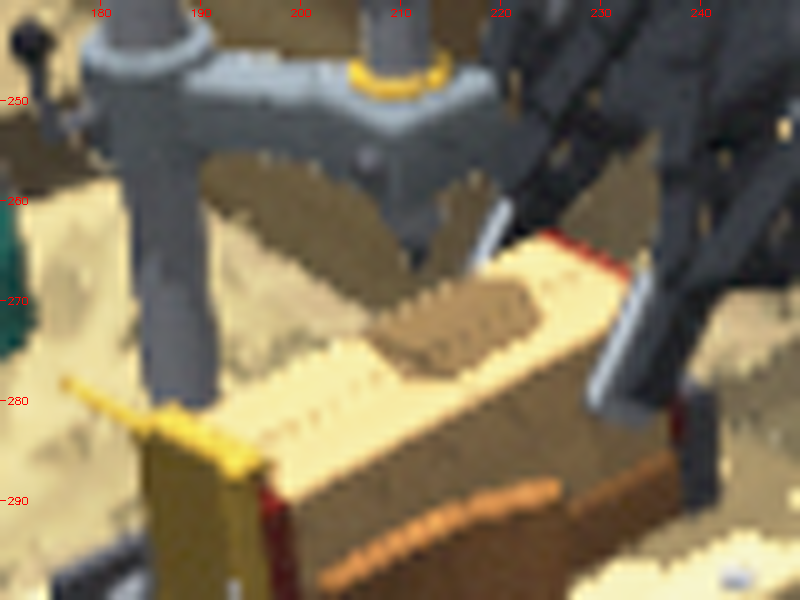

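The near end is now behind and below the stop's top (red end at scene (237,281), left of the dark stop), with the gate still held back. I'll lower the last 4 mm to flat.

```bash
python3 -m pendant '[[0.7,-0.3,1,0,0.004,0],[1.4,-0.5,2,0,0.008,0],[2.1,-0.7,3.2,0,0.012,0],[2.8,-0.7,4.5,0,0.016,0],[3.5,-0.7,6,0,0.019,0]]'; python3 - <<'E'
from plan import *
where(); c=cap("scene"); crop(c,170,240,80,60,10,"s23.png"); where()
emit(*load(65,34.5,0,y=-.5))
E
```

```text
t: 17.62
ee_pos: [497.0, 211.6, 67.3]
tcp_rot: [0.607, 0.663, -0.293, 0.326]
contact_force: [-4.0, -20.8, 12.4]
finger_gap: 0.553
t 17.62 F [65.8 -1.3 35.4] N [-64.2  -1.3  35.3] alpha -0.0 yawerr -1.5 deg force [ -4.  -20.8  12.4] gap 0.553 q [ 0.52  0.67 -0.75  1.87 -0.33  0.76  0.23]
t 17.67 F [65.7 -1.3 35.2] N [-64.3  -1.3  35.1] alpha -0.0 yawerr -1.5 deg force [ -2.8 -20.8  10.3] gap 0.553 q [ 0.53  0.67 -0.75  1.87 -0.33  0.76  0.23]
t 17.67 shift [ 0.  -0.8  0.9] rot [-0.008 -0.001 -0.016] norm 1.2 1.0 deg
 need rows 0.1
  [0.0, -0.2, 0.2] [-0.002, -0.0, -0.003]
  [0.0, -0.3, 0.4] [-0.003, -0.0, -0.006]
  [0.0, -0.5, 0.5] [-0.005, -0.0, -0.01]
  [0.0, -0.6, 0.7] [-0.007, -0.001, -0.013]
  [0.0, -0.8, 0.9] [-0.008, -0.001, -0.016]
```

View pics/s23.png

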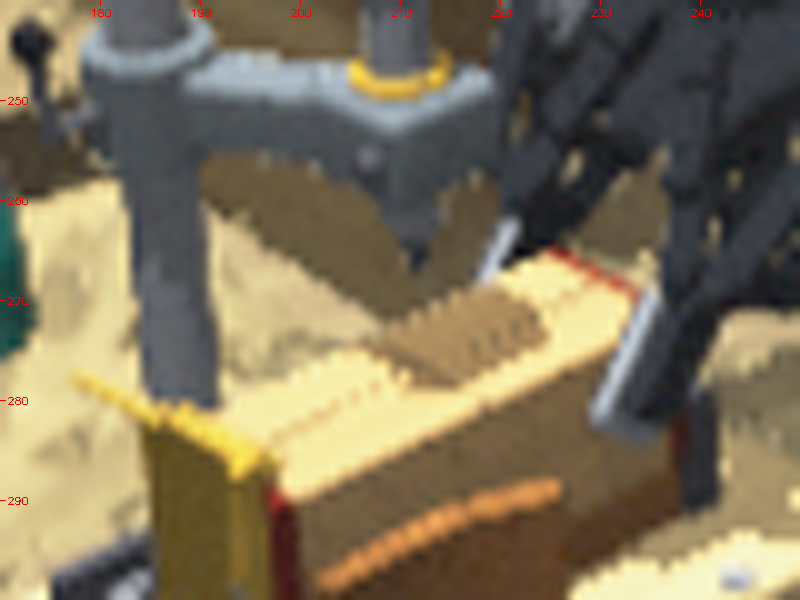

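The blank is level on the bed (both lower corners at z≈35 mm). I'll ease the push off so the gate brings the blank against the stop.

```bash
python3 -m pendant '[[-1,-0.5,1.5,0,0,0],[-2,-1,3,0,0,0],[-3.2,-1,4.5,0,0,0],[-4.3,-1,6,0,0,0],[-4.3,-1,6,0,0,0]]'; python3 - <<'E'
from plan import *
where()
E
```

```text
t: 18.08
ee_pos: [496.9, 211.4, 67.2]
tcp_rot: [0.608, 0.664, -0.289, 0.325]
contact_force: [6.9, 6.9, -14.1]
finger_gap: 0.551
t 18.08 F [65.8 -1.2 36. ] N [-64.2  -1.2  35.1] alpha -0.4 yawerr -1.7 deg force [  6.9   6.9 -14.1] gap 0.551 q [ 0.53  0.67 -0.76  1.87 -0.33  0.75  0.24]
```

```bash
python3 -m pendant '[[1.2,0,1,0,0,0],[2.4,0,2,0,0,0],[2.4,0,2,0,0,0],[2.4,0,2,0,0,0],[2.4,0,2,0,0,0]]'; python3 - <<'E'
from plan import *
where()
E
python3 -m pendant '[[0,0,0,0,0,0],[0,0,0,0,0,0],[0,0,0,0,0,0],[0,0,0,0,0,0],[0,0,0,0,0,0]]' 1; python3 - <<'E'
from plan import *
where(); c=cap("scene"); crop(c,170,240,80,60,10,"s24.png");c=cap("top"); crop(c,165,185,80,60,10,"t24.png")
E
```

```text
t: 18.5
ee_pos: [497.0, 211.3, 66.6]
tcp_rot: [0.608, 0.665, -0.289, 0.325]
contact_force: [3.0, -4.1, 5.6]
finger_gap: 0.548
t 18.50 F [65.7 -1.3 35.6] N [-64.3  -1.3  34.5] alpha -0.5 yawerr -1.6 deg force [ 3.  -4.1  5.6] gap 0.548 q [ 0.53  0.68 -0.76  1.87 -0.33  0.75  0.25]
t: 18.92
ee_pos: [490.0, 213.6, 64.2]
tcp_rot: [0.603, 0.669, -0.29, 0.323]
contact_force: [-0.2, -0.5, -0.4]
finger_gap: 0.999
t 18.92 F [68.8  5.4 33.4] N [-61.2   5.4  32.1] alpha -0.6 yawerr -0.4 deg force [-0.2 -0.5 -0.4] gap 0.999 q [ 0.53  0.68 -0.76  1.88 -0.33  0.76  0.25]
```

View pics/s24.png

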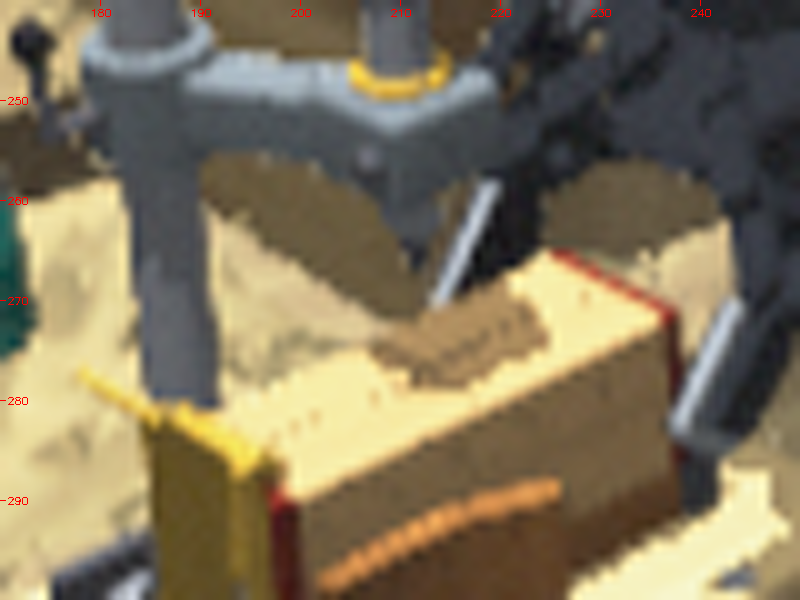

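View pics/t24.png

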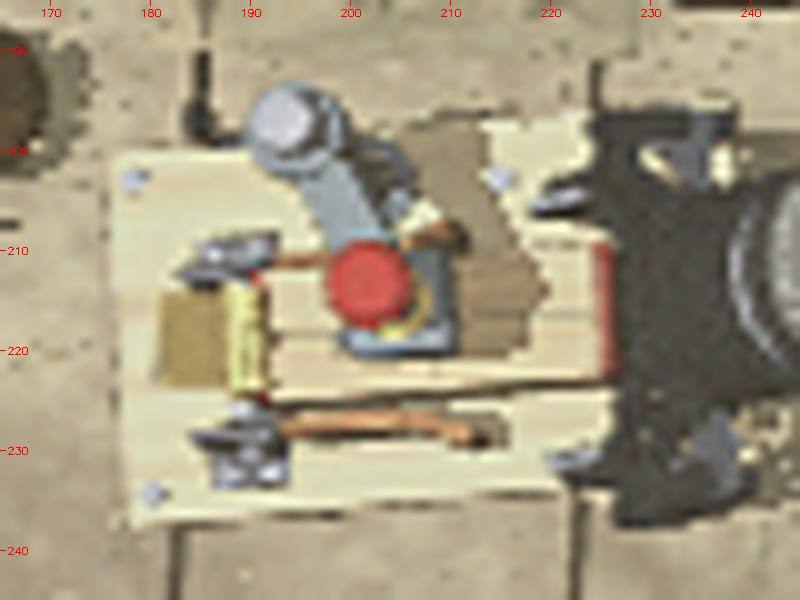

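Top view: the blank lies between gate (u≈191) and stop (u≈226.5), fingers open and clear. Retreating along the tool axis.

```bash
python3 -m pendant '[[-20,0,0,0,0,0],[-45,0,0,0,0,0],[-75,0,0,0,0,0],[-110,0,0,0,0,0],[-140,0,0,0,0,0]]'; python3 - <<'E'
from plan import *
st(); c=cap("scene"); crop(c,160,235,90,67,8,"s25.png"); p=jigpose()
L=[(65,-24,81),(65,24,81),(-65,24,81),(-65,-24,81),(65,24,35),(-65,24,35)]
print("scene seated pred",(proj(c,tj(p,L))+.45+[1.3,1.2]).round(1).tolist())
c=cap("top"); crop(c,165,185,80,60,10,"t25.png"); print("top",(proj(c,tj(p,L))+.45).round(1).tolist())
print("cap",back(c,[(201.55,213.05)],223))
emit([494,130,290],ori(1.68,0,-1))
E
```

```text
t: 19.43
ee_pos: [499.2, 125.7, 175.1]
tcp_rot: [0.603, 0.669, -0.29, 0.323]
contact_force: [0.8, 0.2, -0.5]
finger_gap: 1.006
t 19.43 pos [499.2 125.7 175.1] gap 1.006 F [ 0.8  0.2 -0.5] tau [-0.68 -0.11 -0.02]
 q [ 0.72  0.53 -0.79  1.75 -0.35  1.09  0.27]
 x [-0.064  0.62  -0.782] y [0.995 0.104 0.002]
scene seated pred [[185.9, 285.1], [198.1, 292.1], [238.9, 271.8], [226.6, 265.8], [199.7, 308.6], [239.9, 287.4]]
top [[190.1, 212.7], [190.9, 226.0], [227.2, 222.9], [226.3, 209.6], [193.3, 227.0], [228.6, 224.0]]
cap [[490.54262838 259.53944745 223.        ]]
t 19.53 shift [-84.1  -7.8 -76.6] rot [-0.009 -0.669 -0.013] norm 114.0 38.4 deg
 need rows 5.4
  [-15.7, -1.5, -14.3] [-0.002, -0.125, -0.002]
  [-31.4, -2.9, -28.6] [-0.003, -0.25, -0.005]
  [-47.1, -4.4, -42.9] [-0.005, -0.375, -0.007]
  [-62.8, -5.8, -57.2] [-0.006, -0.5, -0.01]
  [-78.5, -7.3, -71.5] [-0.008, -0.625, -0.012]
```

View pics/s25.png

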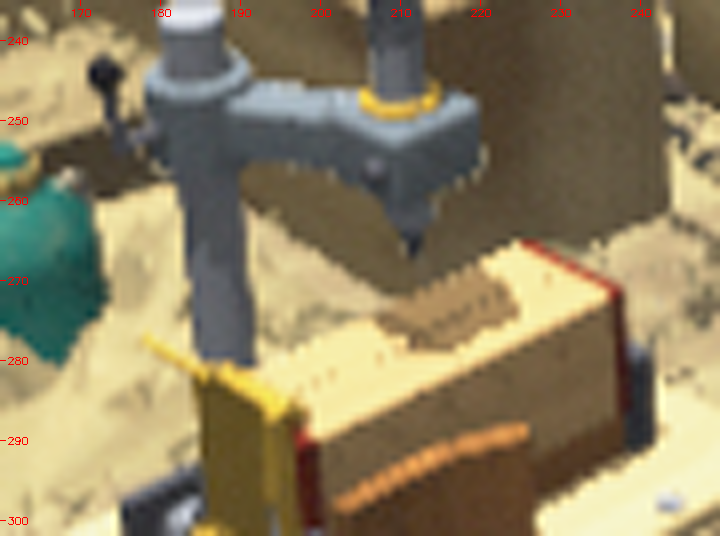

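View pics/t25.png

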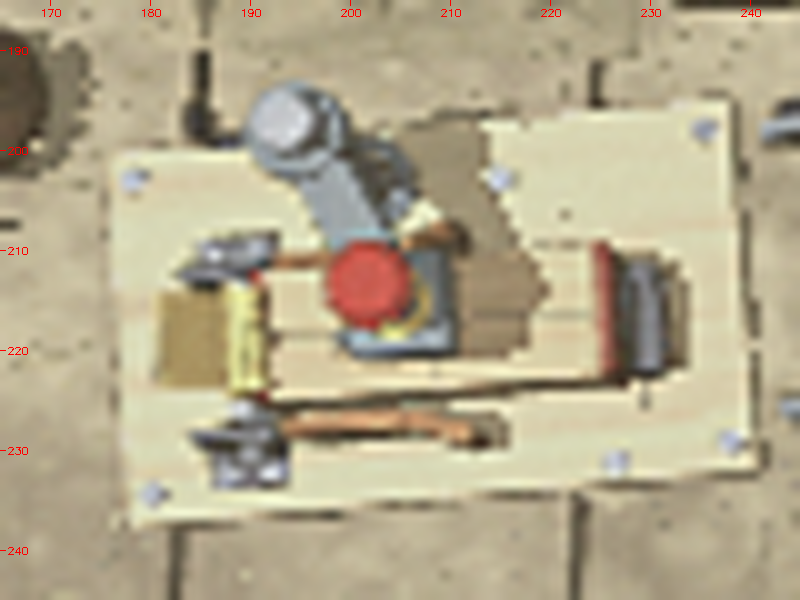

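The blank sits flat, with its near red end (u≈226) against the stop and the gate closed at u≈190. This agrees with the projected seated pose within 1 px. Now for the punch: tool vertical, gripper shut.

```bash
python3 -m pendant '[[-16,-1.5,-14,0,-0.124,0],[-31,-3,-29,0,-0.248,-0.005],[-47,-4.5,-43,0,-0.372,-0.007],[-63,-6,-57,0,-0.496,-0.01],[-79,-7.5,-72,0,-0.62,-0.012]]' 0; python3 - <<'E'
from plan import *
st(); emit([490.6,258,290],ori(1.68,0,-1))
E
```

```text
t: 19.95
ee_pos: [490.5, 133.4, 281.9]
tcp_rot: [0.481, 0.54, -0.463, 0.512]
contact_force: [0.1, -0.1, -0.9]
finger_gap: 0.298
t 19.95 pos [490.5 133.4 281.9] gap 0.298 F [ 0.1 -0.1 -0.9] tau [0.01 0.01 0.06]
 q [ 0.29  0.28 -0.7   1.54  0.13  1.38 -0.31]
 x [-0.013  0.046 -0.999] y [ 0.994  0.108 -0.008]
t 19.95 shift [  -2.4   13.5 -124.1] rot [-0.001 -0.047  0.007] norm 124.9 2.7 deg
 need rows 3.0
  [-0.5, 2.7, -24.8] [-0.0, -0.009, 0.001]
  [-1.0, 5.4, -49.6] [-0.001, -0.019, 0.003]
  [-1.5, 8.1, -74.5] [-0.001, -0.028, 0.004]
  [-1.9, 10.8, -99.3] [-0.001, -0.037, 0.006]
  [-2.4, 13.5, -124.1] [-0.001, -0.047, 0.007]
```

```bash
python3 -m pendant '[[-0.5,3,-30,0,-0.012,0],[-1,6.5,-60,0,-0.024,0.003],[-2,10,-92,0,-0.036,0.005],[-2.4,13.5,-124,0,-0.047,0.007],[-2.4,13.5,-124,0,-0.047,0.007]]'; python3 - <<'E'
from plan import *
s=st(); c=cap("scene"); crop(c,180,190,67,50,12,"s26.png",5);c=cap("top"); crop(c,165,185,80,60,10,"t26.png")
s=st();emit([490.6,259.7,248],ori(1.68,0,-1))
E
```

```text
t: 20.37
ee_pos: [486.2, 268.0, 288.8]
tcp_rot: [0.47, 0.535, -0.466, 0.525]
contact_force: [-0.5, 1.0, 1.0]
finger_gap: -0.001
t 20.37 pos [486.2 268.  288.8] gap -0.001 F [-0.5  1.   1. ] tau [0.03 0.01 0.01]
 q [-0.01  0.39 -0.73  1.4   0.24  1.45 -0.61]
 x [-0.007  0.013 -1.   ] y [ 0.992  0.124 -0.005]
t 20.47 pos [488.9 260.5 288.1] gap -0.000 F [ 0.3 -1.3  1. ] tau [-0.08 -0.03  0.05]
 q [-0.    0.39 -0.73  1.4   0.25  1.45 -0.61]
 x [-0.006  0.006 -1.   ] y [ 0.993  0.115 -0.005]
t 20.47 shift [40.1  1.8  1.2] rot [ 0.006 -0.007  0.005] norm 40.2 0.6 deg
 need rows 1.0
  [8.0, 0.4, 0.2] [0.001, -0.001, 0.001]
  [16.0, 0.7, 0.5] [0.002, -0.003, 0.002]
  [24.1, 1.1, 0.7] [0.004, -0.004, 0.003]
  [32.1, 1.5, 1.0] [0.005, -0.005, 0.004]
  [40.1, 1.8, 1.2] [0.006, -0.007, 0.005]
```

View pics/s26.png

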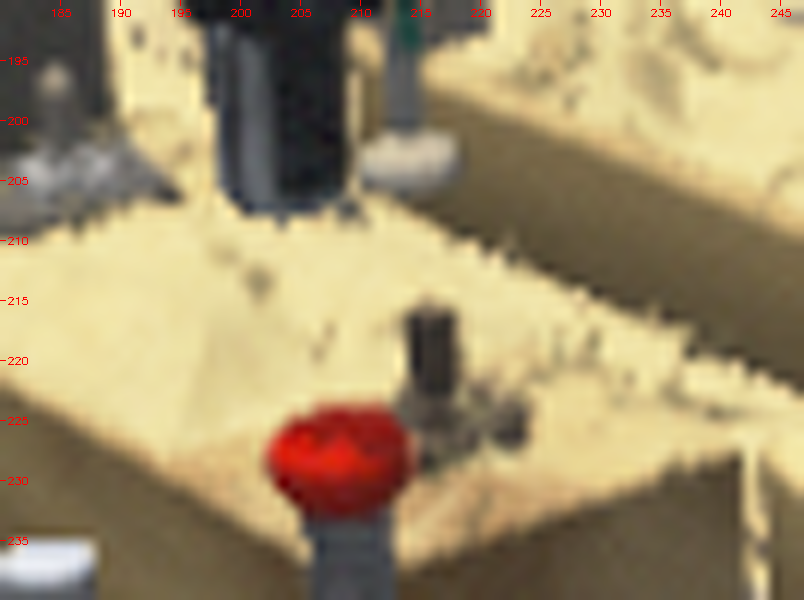

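```bash
python3 - <<'E'
from plan import *
s=st(); c=cap("scene"); T=R.from_quat(s["tcp_rot"])
print((proj(c,[s["ee_pos"]+T.apply([17,0,0]),[490.5,259.6,223]])+.45).round(1)); crop(c,180,190,67,50,12,"s27.png",5)
E
```

```text
t 20.47 pos [488.9 260.5 288.1] gap -0.000 F [ 0.3 -1.3  1. ] tau [-0.08 -0.03  0.05]
 q [-0.    0.39 -0.73  1.4   0.25  1.45 -0.61]
 x [-0.006  0.006 -1.   ] y [ 0.993  0.115 -0.005]
[[205.8 206.2]
 [207.4 224.8]]
```

View pics/s27.png

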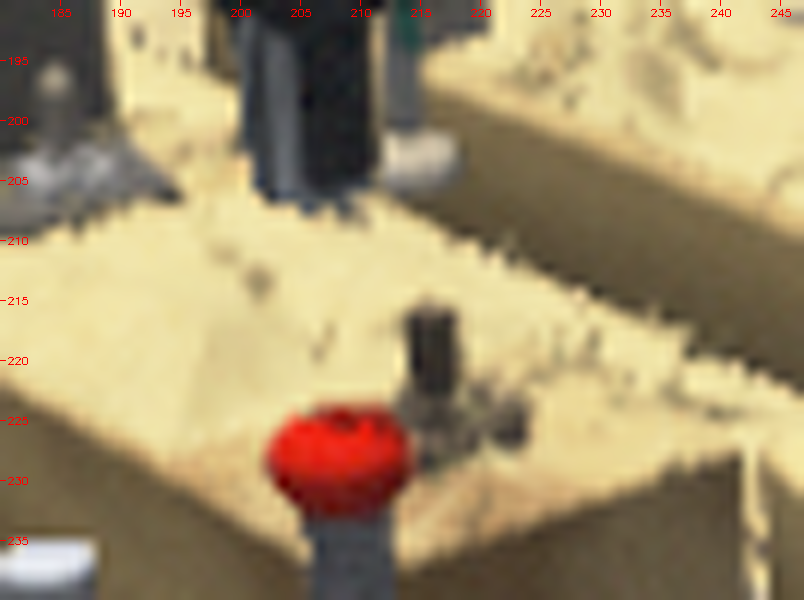

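Tips at scene (206.5,206) and cap top at (208.3,225.5): their offset matches the projection within 1 px, so the tool is over the cap. Descending.

```bash
python3 -m pendant '[[10,0.5,0.3,0,0,0],[20,1,0.6,0,0,0],[30,1.5,1,0,-0.004,0],[40,1.5,1,0,-0.007,0.005],[40,1.5,1,0,-0.007,0.005]]'; python3 - <<'E'
from plan import *
st()
E
python3 -m pendant '[[6,0,0,0,0,0],[12,0,0,0,0,0],[18,0,0,0,0,0],[24,0,0,0,0,0],[30,0,0,0,0,0]]'; python3 - <<'E'
from plan import *
st();st();c=cap("scene"); crop(c,170,210,80,60,10,"s28.png")
E
```

```text
t: 20.93
ee_pos: [491.3, 254.5, 245.9]
tcp_rot: [0.471, 0.526, -0.474, 0.526]
contact_force: [-0.1, -0.3, -0.2]
finger_gap: 0.003
t 20.93 pos [491.3 254.5 245.9] gap 0.003 F [-0.1 -0.3 -0.2] tau [ 0.   -0.02  0.06]
 q [ 0.    0.41 -0.72  1.48  0.27  1.36 -0.63]
 x [-0.003 -0.004 -1.   ] y [ 0.994  0.106 -0.003]
t: 21.35
ee_pos: [492.9, 256.3, 219.5]
tcp_rot: [0.473, 0.525, -0.472, 0.527]
contact_force: [-0.7, -2.7, 4.9]
finger_gap: 0.003
t 21.35 pos [492.9 256.3 219.5] gap 0.003 F [-0.7 -2.7  4.9] tau [-0.44  0.24  0.  ]
 q [-0.    0.42 -0.71  1.53  0.29  1.29 -0.64]
 x [ 0.004 -0.001 -1.   ] y [0.994 0.107 0.004]
t 21.35 pos [492.9 256.3 219.5] gap 0.003 F [-0.7 -2.7  4.9] tau [-0.44  0.24  0.  ]
 q [-0.    0.42 -0.71  1.53  0.29  1.29 -0.64]
 x [ 0.004 -0.001 -1.   ] y [0.994 0.107 0.004]
```

View pics/s28.png

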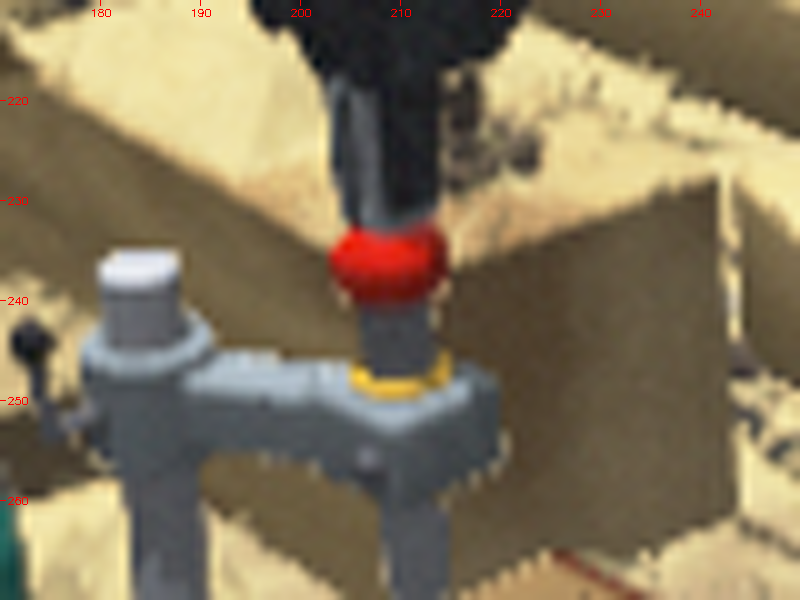

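The cap is going down under the fingertips (cap at (209,236), about 20 mm, 5 N). I'll continue in steps.

```bash
python3 -m pendant '[[2.5,0,0,0,0,0],[5,0,0,0,0,0],[7.5,0,0,0,0,0],[10,0,0,0,0,0],[12,0,0,0,0,0]]'; python3 -m pendant '[[1.5,0,0,0,0,0],[3,0,0,0,0,0],[4.5,0,0,0,0,0],[6,0,0,0,0,0],[6,0,0,0,0,0]]'
```

```text
t: 21.82
ee_pos: [493.0, 256.5, 209.5]
tcp_rot: [0.473, 0.525, -0.472, 0.528]
contact_force: [-4.7, -4.9, 16.5]
finger_gap: 0.0
t: 22.23
ee_pos: [492.9, 256.4, 203.0]
tcp_rot: [0.473, 0.525, -0.472, 0.528]
contact_force: [-3.0, -2.4, 10.4]
finger_gap: -0.0
```

```bash
python3 -m pendant '[[1,0,0,0,0,0],[2,0,0,0,0,0],[3,0,0,0,0,0],[3,0,0,0,0,0],[3,0,0,0,0,0]]'; python3 - <<'E'
from plan import *
st();c=cap("scene"); crop(c,170,220,80,60,10,"s29.png")
E
```

```text
t: 22.65
ee_pos: [493.0, 256.5, 202.1]
tcp_rot: [0.473, 0.524, -0.472, 0.528]
contact_force: [-5.3, -5.3, 19.5]
finger_gap: 0.002
t 22.65 pos [493.  256.5 202.1] gap 0.002 F [-5.3 -5.3 19.5] tau [-1.25  1.18 -0.04]
 q [-0.01  0.44 -0.71  1.55  0.3   1.26 -0.65]
 x [ 0.006 -0.002 -1.   ] y [0.994 0.107 0.005]
```

View pics/s29.png

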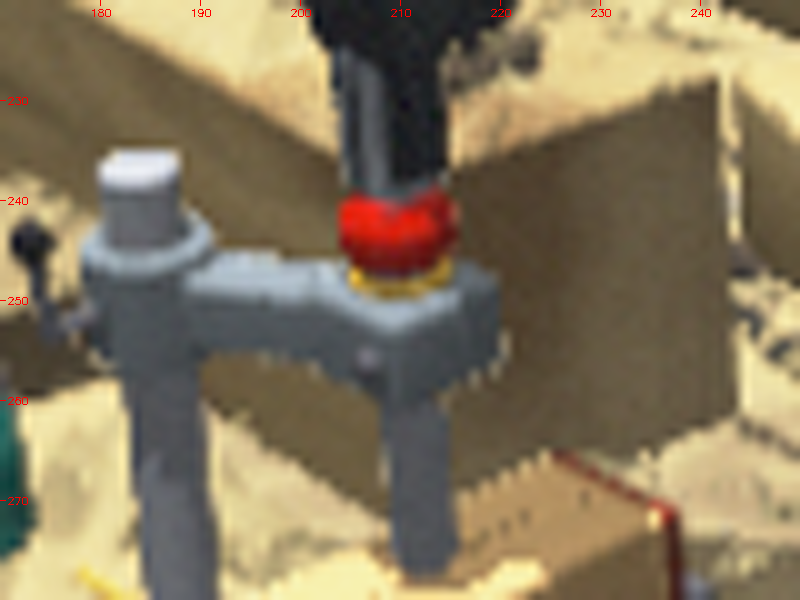

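The force peaked, collapsed to 10 N at 37 mm travel, then rose against the end stop with the nose fully in, so the spring snapped. Letting the punch rise.

```bash
python3 -m pendant '[[-12,0,0,0,0,0],[-25,0,0,0,0,0],[-40,0,0,0,0,0],[-58,0,0,0,0,0],[-80,0,0,0,0,0]]'; python3 -m pendant '[[-10,-4,25,0,0,0],[-15,-8,60,0,0,0],[-20,-12,95,0,0,0],[-20,-16,130,0,0,0],[-20,-16,130,0,0,0]]'; python3 - <<'E'
from plan import *
st();c=cap("scene"); p=jigpose(); crop(c,160,220,90,67,8,"s30.png");cv2.imwrite("pics/s30full.png",c["pixels"][:,:,::-1]); crop(c,250,190,110,82,7,"s31.png")
c=cap("top"); crop(c,165,185,80,60,10,"t30.png")
E
```

```text
t: 23.12
ee_pos: [491.8, 256.7, 277.6]
tcp_rot: [0.472, 0.526, -0.472, 0.527]
contact_force: [0.4, 0.4, -0.1]
finger_gap: -0.003
t: 23.53
ee_pos: [492.3, 116.2, 297.7]
tcp_rot: [0.475, 0.52, -0.477, 0.526]
contact_force: [0.4, -0.8, 0.5]
finger_gap: 0.002
t 23.53 pos [492.3 116.2 297.7] gap 0.002 F [ 0.4 -0.8  0.5] tau [-0.07 -0.02 -0.02]
 q [ 0.28  0.26 -0.69  1.52  0.17  1.42 -0.33]
 x [ 0.003 -0.008 -1.   ] y [0.996 0.094 0.002]
```

View pics/s30.png

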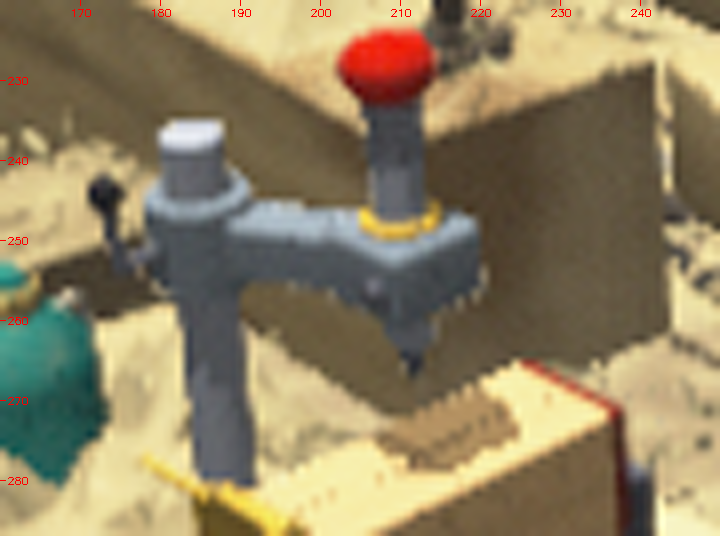

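View pics/t30.png

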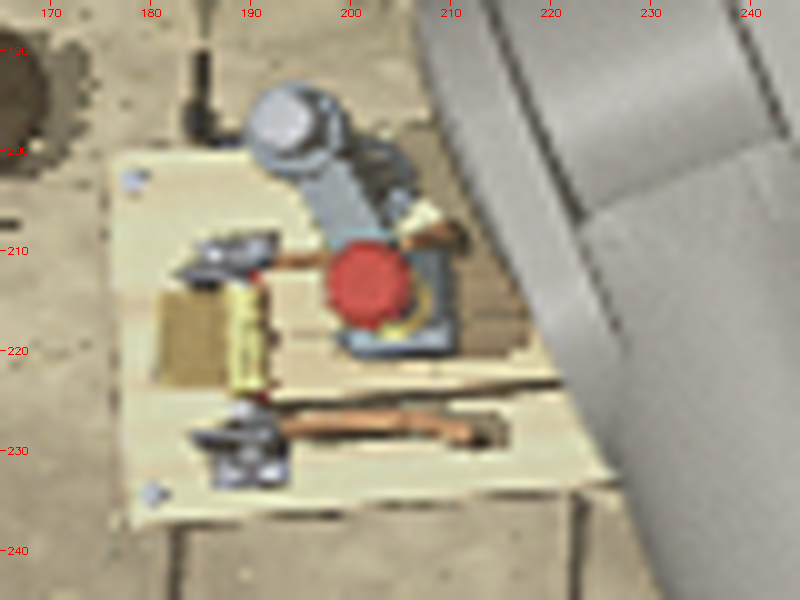

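View pics/s31.png

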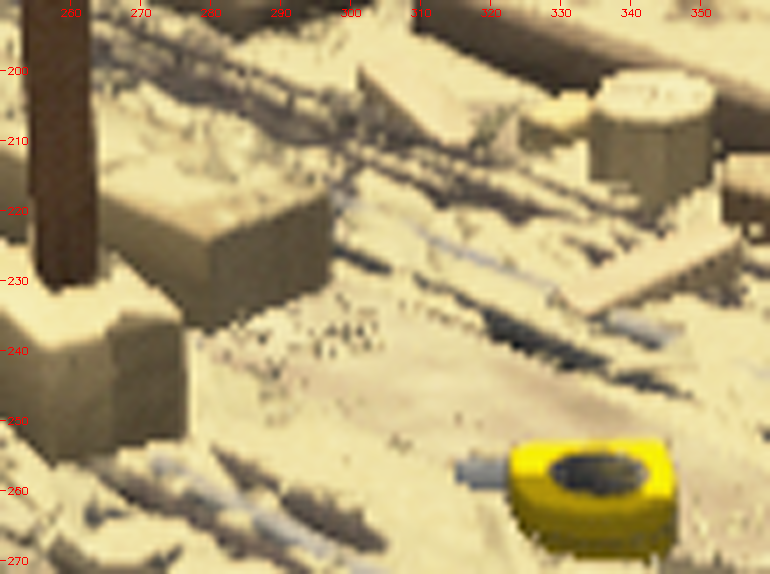

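The punch is up again (cap at (208,228), as at the start). The blank is flat between stop and gate, the wedge lies across the bars at (330–356,223–236), and mallet and tape measure are unmoved. The robot is clear of everything, so I'll let it settle and hand in.

```bash
python3 -m pendant '[[0,0,0,0,0,0],[0,0,0,0,0,0],[0,0,0,0,0,0],[0,0,0,0,0,0],[0,0,0,0,0,0]]'; python3 - <<'E'
from workcell import r
print(r.hand_in())
E
```

```text
t: 24.05
ee_pos: [490.3, 126.9, 298.3]
tcp_rot: [0.472, 0.526, -0.471, 0.528]
contact_force: [0.2, 0.0, 0.3]
finger_gap: -0.002
the job is handed in; nothing more can be done
None
```

I did the whole job in the order asked and handed it in at about 24 s.

- **Wedge:** it now lies flat across the steel bars.
- **Blank:** it is loaded pencil cross up, flat on the bed between the stop and the closed gate. Its end and corner positions in both cameras agree with the projected seated pose to within about 2 px. The angle of the gate and the lip's overlap on the blank were judged by eye only.
- **Punch:** the cap went down about 37–38 mm. The push read 16.5 N, fell to 10 N near full travel, then rose to 19.5 N against the end stop, so I take it that the spring snapped. The last pictures show the cap and punch tip back up.
- **Other things:** the mallet and tape measure look unmoved in the last pictures. I did not compare the other bystanders one by one. The robot was clear of everything at hand-in.

Things that went wrong or disagreed:
- **Wedge grip:** the first grip caught the jig's bed instead of the wedge, pulling with about 25 N. I released it and gripped higher.
- **Gate push:** the first push stalled at 35 N, I think against the solid foot of the gate flap. I raised the far end about 6 mm and it then went in.
- **Cameras:** the scene camera read about 1–2 px off from the top camera, so I relied on the top camera.

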